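# Set out the repair bench

### The arm

A 6-joint arm with a two-finger parallel gripper is mounted at the origin on the work surface. World frame = base frame: x ahead of the robot, y to its left, z up, the work surface at z = 0. Lengths are in m, angles in rad, forces in N, time in s.
With the tool pointing down it reaches from about 0.325 to 0.85 m from the base axis. Payload 4.4 kg.
Tool frame: the origin (TCP) lies between the finger pads; the fingertips stand 14 mm ahead of it and the grasp point (between the pads) lies 5 mm behind it; z points along the fingers, y is the direction in which the jaws open and shut (so a half turn about z gives the same grasp; the last joint's range is limited). The gripper opens to 94 mm and grips with 3 to 60 N. Pads are 16 mm wide; open, the fingers measure 119 mm over their backs; the gripper's body (75 mm by 177 mm) begins 78 mm behind the grasp point.
Start: joints at [1.147, 0.207, 1.542, -0, 1.393, -0.15], TCP at [0.155, 0.554, 0.219] pointing down, gripper open.
Joint ranges: [-2.73, 2.73], [-0.86, 2.22], [0.23, 2.46], [-1.11, 4.25], [0.08, 2.63], [-2.82, 2.82]. Speed limits (rad/s): [2.79, 2.79, 3.14, 3.14, 3.14, 3.14].

### API

Orientations are given as a rotation vector (axis times angle).
In Python, from bench import manip, camera, calibration gives the robot as it stands.
- The arm moves only by the shell command python3 -m pendant 'ROWS' [FORCE]. ROWS is JSON, a list of rows, each a list of 3 entries, a list of its own where there are three numbers: the shift along the tool's x, y, z in cm, then the turn, a rotation vector about the tool's x, y, z in degrees, then the opening, from -1 (shut) to 1 (fully open). A call has 1 to 12 rows; each row shifts and turns the pose as measured when the row begins, along the tool's axes as they then stand; what a row does not reach is not made up. A row lasts 1/8 s, in which the tool goes at most 62.5 mm and 10.7 degrees, less where a joint would pass 70% of its speed; a pose out of reach is approached as far as the arm can. A call is refused whole if a number of a shift passes 6.25 or a number of a turn 10.7, either way. A call with a gripper value outside its range is refused whole. The fingers move at their own pace and stop on an object; FORCE is the grip in N (left out, the last holds). Time passes only in rows, so rows that do not move let the fingers close. It gives the time, the measured TCP pose, the force and the opening at its end, in the units of the state.
- manip.read_state(): the state, without advancing time (a new reading comes with each control period).
- camera(name): name is "scene" or "top" or "wrist"; returns the picture (400x640x3 uint8, red, green, blue); there is no depth.
- calibration(name): a dict with "intrinsics" (3x3 intrinsics, pixels), "k1" (the pictures are not rectified: a ray, as slopes to the right and down, at radius r is drawn at 1 + k1 r^2 times it, then the intrinsics apply), "extrinsics" (4x4, takes a point from camera to world coordinates). Camera axes: x right, y down, z forward; pixel columns grow to the right and rows downward; lengths in m; the calibration is good to about 2 mm. A picture is of the moment at which its call begins: read the wrist's pose just before it. calibration takes no time and is no camera call; for the wrist camera it gives the pose at the moment of the call.
- manip.hand_in(): hands the job in, once; it reports no verdict.
The state is a dict: "time_s": time; "joints": joint angles; "joint_vel": joint speeds; "joint_torque": joint torques, N m; "ee_pos": TCP position; "tool_rot": TCP orientation; "wrist_force": force on the tool from outside, world axes, zero at the start; "moment": the same for the moment, N m; "width": finger opening in m.
Only numpy, scipy, OpenCV 4.12 (cv2) and the standard library are available. Lean on these libraries where they do the work, as an engineer would, in place of code of your own. Each camera call takes 0.05 s, during which the arm holds its last target.

### The job

Set out the repair bench: pull every screwdriver out of the rack and lay them all flat inside the steel tray, and slide the board fixture along the bench, never lifting it, until it lies wholly on the flat cream pad, square with it (its long side along the pad's long side). Only when all that is done, switch the power supply on by pushing its toggle lever fully over. Leave the spool, the jar and the phone where they are.

Things in the scene. Friction and masses are not known exactly. Their poses are not given: they have to be found in the camera images.
- driver0: Screwdriver, 175 mm long, 80 g: black eight-sided handle 85 mm long, 25 mm across flats, steel shank 90 mm long, 7 mm thick. Origin at its blade end, on the axis (handle from 90 to 175 mm); z along the axis towards the butt; x, y normal to flats. Starts upright in a rack hole, handle up, its shoulder on the top plate. Three to five alike are present (absent: None).
- driver0_butt (a point): Butt end of the handle of driver0, 175 mm from its origin along +z.
- driver1: Screwdriver, 175 mm long, 80 g: black eight-sided handle 85 mm long, 25 mm across flats, steel shank 90 mm long, 7 mm thick. Origin at its blade end, on the axis (handle from 90 to 175 mm); z along the axis towards the butt; x, y normal to flats. Starts upright in a rack hole, handle up, its shoulder on the top plate. Three to five alike are present (absent: None).
- driver1_butt (a point): Butt end of the handle of driver1, 175 mm from its origin along +z.
- driver2: Screwdriver, 175 mm long, 80 g: black eight-sided handle 85 mm long, 25 mm across flats, steel shank 90 mm long, 7 mm thick. Origin at its blade end, on the axis (handle from 90 to 175 mm); z along the axis towards the butt; x, y normal to flats. Starts upright in a rack hole, handle up, its shoulder on the top plate. Three to five alike are present (absent: None).
- driver2_butt (a point): Butt end of the handle of driver2, 175 mm from its origin along +z.
- driver3: Screwdriver, 175 mm long, 80 g: black eight-sided handle 85 mm long, 25 mm across flats, steel shank 90 mm long, 7 mm thick. Origin at its blade end, on the axis (handle from 90 to 175 mm); z along the axis towards the butt; x, y normal to flats. Starts upright in a rack hole, handle up, its shoulder on the top plate. Three to five alike are present (absent: None).
- driver3_butt (a point): Butt end of the handle of driver3, 175 mm from its origin along +z.
- driver4: Screwdriver, 175 mm long, 80 g: black eight-sided handle 85 mm long, 25 mm across flats, steel shank 90 mm long, 7 mm thick. Origin at its blade end, on the axis (handle from 90 to 175 mm); z along the axis towards the butt; x, y normal to flats. Starts upright in a rack hole, handle up, its shoulder on the top plate. Three to five alike are present (absent: None).
- driver4_butt (a point): Butt end of the handle of driver4, 175 mm from its origin along +z.
- rack: Fixed aluminium screwdriver rack, 70 mm (x, 90 at the foot) by 276 mm (y), top plate 105 mm high with a row of five 14 mm through holes 58 mm apart along its y (the middle one at y = 0). Origin: centre of its underside; z up. Its row of holes runs roughly away from the robot; x points outwards, to the left side of the bench.
- tray: Fixed open steel tool tray, empty at first, 220 mm (x) by 226 mm (y), 28 mm high outside, walls and floor 4 mm thick. Origin: centre of its underside; z up.
- fixture: Loose board-repair fixture: aluminium block 90 mm (x) by 140 mm (y) by 30 mm high, a green circuit board and two dark clamp bars on top (38 mm to their top), 400 g. Origin: centre of its underside; z up. Too wide to grip; it slides on the bench.
- pad: Flat cream pad with a grey border marked on the bench mat, 120 mm (x) by 170 mm (y), about 1 mm high and no obstacle. Origin: its centre, at bench height; z up.
- toggle (a joint): Toggle lever of the power supply, rad: 0 = off, leaning to its -x side; 1.0 = fully on, leaning to +x. It stays where it is left.
- toggle_tip (a point): Centre of the round end of the toggle lever (about 80 mm long), which swings about a horizontal hinge along y in the block below.
- toggle_base: Fixed grey block that carries the toggle lever. Origin: centre of its underside; the lever is pushed along its +x to switch on. The blue power supply, 200 mm (x) by 200 mm (y) by 93 mm high, is fixed beside it, centred 160 mm to its -y side.
- spool: Bystander: metal solder spool, 60 mm across, 41 mm high, standing on end. Origin: centre of underside.
- jar: Bystander: closed amber jar, 50 mm across, 60 mm high. Origin: centre of underside.
- phone: Bystander: black phone lying flat, 145 by 70 by 9 mm. Origin: centre of underside.

How it is judged:
By the outcome, as a careful person would: the job done as asked, in the order asked, and still so for the second after the job is handed in, with the robot touching nothing.
Of driver0, driver1, driver2, driver3, driver4 only 3 to 5 are there at a start; the rules pass over those that are not, and their reading is None.
At some moment in a run one of fixture may be knocked a few centimetres aside while the robot is not near it.
Once in a run the grip may slacken for a moment while it holds something.
It also fails if it takes over 210 s, if anything falls off the work surface, if the arm or the gripper's body presses on something with over 40 N, if the wrist force passes 120 N, or if a joint passes its speed limit or range.

## Working session

There is one attempt and no reset: what is moved stays moved. The work goes in short steps, Python scripts to look and compute and a shell command to move; the robot and the scene stay as the last step left them, time stands still between calls to the robot, and variables do not carry over. Pictures are saved under pics/ and viewed, and the job is handed in when it is done.

```bash
ls; mkdir -p pics; python3 - <<'E'
from bench import manip,camera,calibration
import cv2,numpy as np
print(manip.read_state())
for n in ["scene","top","wrist"]:
    c=calibration(n);print(n,np.round(c["intrinsics"],1).tolist(),c["k1"],np.round(c["extrinsics"],3).tolist())
    cv2.imwrite(f"pics/{n}0.png",camera(n)[:,:,::-1])
E
```

```text
pics
{'time_s': 0.0, 'joints': array([ 1.14649540e+00,  2.07401263e-01,  1.54291179e+00,  3.88879134e-06,
        1.39349468e+00, -1.50512475e-01]), 'joint_vel': array([-0.00026937, -0.0004067 , -0.00025851,  0.00013711, -0.00304905,
       -0.00072172]), 'joint_torque': array([ 1.27605210e-03, -3.70865858e+01, -2.81421518e+01,  6.99849520e-02,
        3.59385344e-02, -1.61316957e-04]), 'ee_pos': array([0.15517014, 0.55288053, 0.21832141]), 'tool_rot': array([-0.42863856, -3.11157427,  0.00333434]), 'wrist_force': array([0.37658471, 0.28891878, 0.0110188 ]), 'moment': array([ 0.01391651,  0.01673011, -0.05123003]), 'width': 0.09389356661123917}
scene [[408.5, 0.0, 320.0], [0.0, 408.5, 206.9], [0.0, 0.0, 1.0]] -0.06065974547390895 [[-0.835, 0.304, -0.459, 1.084], [0.55, 0.484, -0.68, 0.799], [0.016, -0.821, -0.571, 0.801], [0.0, 0.0, 0.0, 1.0]]
top [[512.3, 0.0, 319.4], [0.0, 512.3, 207.1], [0.0, 0.0, 1.0]] 0.05651491756103038 [[-0.02, -0.998, 0.065, 0.458], [-1.0, 0.019, -0.006, -0.036], [0.004, -0.065, -0.998, 1.819], [0.0, 0.0, 0.0, 1.0]]
wrist [[359.1, 0.0, 316.2], [0.0, 359.1, 202.2], [0.0, 0.0, 1.0]] 0.008251475227297562 [[0.27, 0.935, 0.227, 0.088], [0.963, -0.262, -0.066, 0.572], [-0.002, 0.237, -0.972, 0.384], [0.0, 0.0, 0.0, 1.0]]
```

View pics/top0.png

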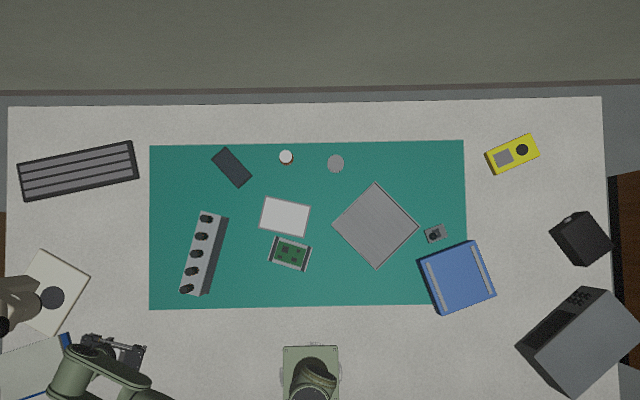

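View pics/scene0.png

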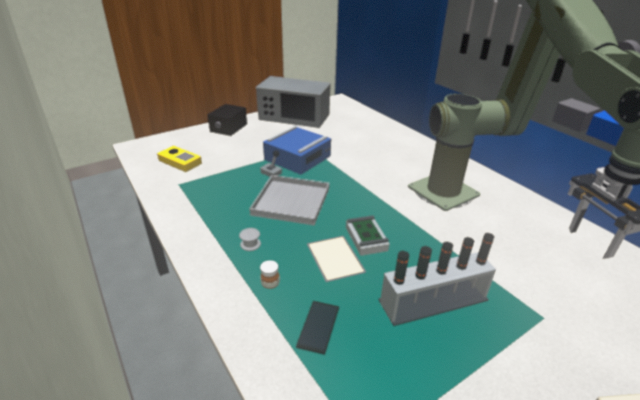

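View pics/wrist0.png

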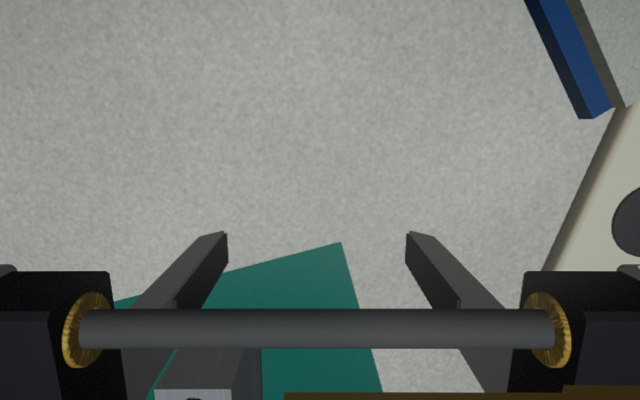

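```bash
cat > h.py <<'E'
from bench import manip,camera,calibration
import cv2,numpy as np
from scipy.spatial.transform import Rotation as R
def K(c): return np.array(c["intrinsics"])
def ray(c,uv):
    uv=np.atleast_2d(np.array(uv,float));k=K(c)
    d=(uv-[k[0,2],k[1,2]])/[k[0,0],k[1,1]]
    rd=np.hypot(*d.T)
    r=rd.copy()
    for _ in range(20): r=rd/(1+c["k1"]*r*r)
    d=d*(r/np.maximum(rd,1e-9))[:,None]
    E=np.array(c["extrinsics"])
    v=np.c_[d,np.ones(len(d))]@E[:3,:3].T
    return E[:3,3],v
def onz(c,uv,z):
    o,v=ray(c,uv); return o+v*((z-o[2])/v[:,2])[:,None]
def proj(c,P):
    E=np.array(c["extrinsics"]);p=(np.atleast_2d(P)-E[:3,3])@E[:3,:3]
    d=p[:,:2]/p[:,2:];d=d*(1+c["k1"]*(d**2).sum(1))[:,None]
    k=K(c);return d*[k[0,0],k[1,1]]+[k[0,2],k[1,2]]
def tri(c1,uv1,c2,uv2):
    A=np.zeros((3,3));b=np.zeros(3)
    for c,u in((c1,uv1),(c2,uv2)):
        o,v=ray(c,u);v=v[0]/np.linalg.norm(v[0]);M=np.eye(3)-np.outer(v,v);A+=M;b+=M@o
    return np.linalg.solve(A,b)
def snap(n,name):
    c=calibration(n);im=camera(n)[:,:,::-1].copy();cv2.imwrite(f"pics/{name}.png",im);return c,im
def st():
    s=manip.read_state();r=R.from_rotvec(s["tool_rot"]).as_matrix()
    return s,np.array(s["ee_pos"]),r
def togo(P=None,xdir=None,down=True,Rt=None):
    """print shift in tool axes (cm) to world P and turn (deg) tool axes; xdir= yaw deg of tool y(jaw) axis (mod 180)"""
    s,p,r=st()
    if P is not None: print("shift cm",np.round(r.T@(np.array(P)-p)*100,2))
    if xdir is not None:
        best=None
        for a in(xdir,xdir+180):
            a_=np.radians(a);y=np.array([np.cos(a_),np.sin(a_),0]);z=np.array([0,0,-1.]);x=np.cross(y,z)
            T=np.c_[x,y,z];w=R.from_matrix(r.T@T).as_rotvec(degrees=True)
            if best is None or np.linalg.norm(w)<np.linalg.norm(best):best=w
        print("turn deg",np.round(best,1))
    print("pos",np.round(p,4),"jawyaw",round(np.degrees(np.arctan2(r[1,1],r[0,1])),1),"z",np.round(r[:,2],3),"w",round(s["width"],4),"F",np.round(s["wrist_force"],1),"t",round(s["time_s"],2),"q",np.round(s["joints"],2))
E
python3 - <<'E'
import cv2
a=cv2.imread("pics/top0.png")
cv2.imwrite("pics/t_left.png",cv2.resize(a[190:310,165:325],None,fx=5,fy=5,interpolation=cv2.INTER_CUBIC))
cv2.imwrite("pics/t_right.png",cv2.resize(a[170:320,325:505],None,fx=4.4,fy=4,interpolation=cv2.INTER_CUBIC)[:600])
E
```

```text
(no output)
```

View pics/t_left.png

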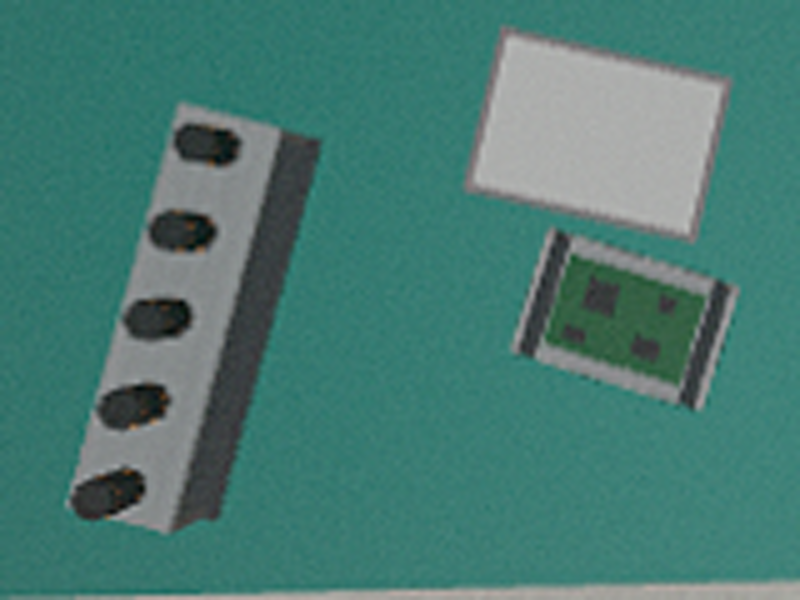

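View pics/t_right.png

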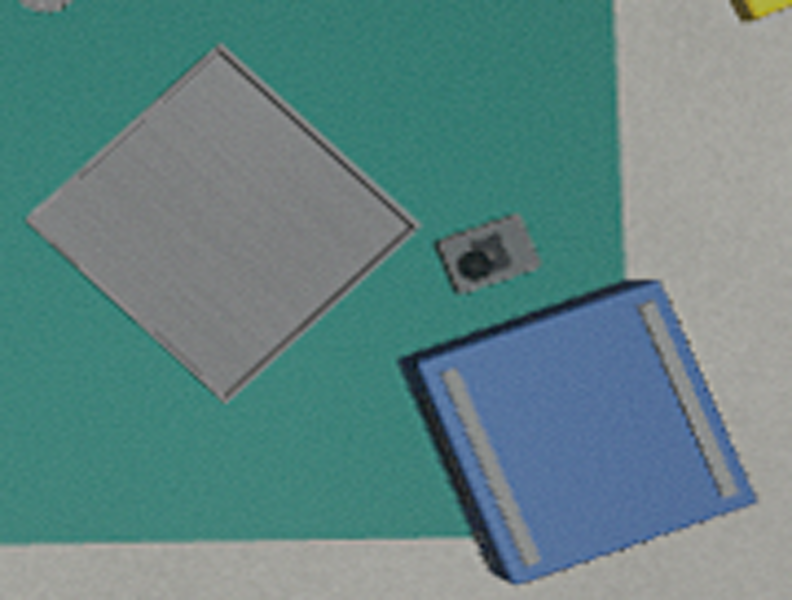

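```bash
python3 - <<'E'
from h import *
c=calibration("top")
L=lambda a:[(165+x/5-.4,190+y/5-.4) for x,y in a]
Rr=lambda a:[(325+x/4.4-.4,170+y/4-.4) for x,y in a]
def rep(n,P):
    P=P[:,:2];e=np.roll(P,-1,0)-P
    print(n,"ctr",np.round(P.mean(0),4),"lens",np.round(np.hypot(*e.T),3),"angs",np.round(np.degrees(np.arctan2(e[:,1],e[:,0])),1))
rep("rack",onz(c,L([(182,102),(280,130),(172,532),(70,505)]),.105))
rep("pad",onz(c,L([(505,28),(732,78),(695,241),(467,190)]),.001))
rep("fix30",onz(c,L([(550,230),(738,290),(700,410),(515,352)]),.034))
rep("tray",onz(c,Rr([(222,45),(418,225),(225,402),(28,218)]),.028))
rep("tog",onz(c,Rr([(435,240),(520,213),(540,268),(458,293)]),.03))
rep("psu",onz(c,Rr([(415,365),(660,283),(757,500),(515,583)]),.093))
print("tip",onz(c,Rr([(472,264)]),.1))
E
```

```text
rack ctr [0.4253 0.354 ] lens [0.068 0.274 0.069 0.275] angs [-107.1  164.7   73.9  -15.6]
pad ctr [0.5455 0.0784] lens [0.165 0.119 0.165 0.118] angs [-103.6  166.2   76.3  -13.9]
fix30 ctr [0.4143 0.0603] lens [0.137 0.087 0.134 0.088] angs [-108.8  161.3   71.5  -16.8]
tray ctr [ 0.5078 -0.2397] lens [0.221 0.218 0.223 0.217] angs [-136.8  133.8   43.1  -46.7]
tog ctr [ 0.4764 -0.4481] lens [0.071 0.05  0.068 0.049] angs [ -71.8 -163.8  107.4   19.6]
psu ctr [ 0.3259 -0.502 ] lens [0.199 0.192 0.195 0.193] angs [ -70.9 -160.3  109.5   20.8]
tip [[ 0.46707625 -0.41939186  0.1       ]]
```

```bash
python3 - <<'E'
from h import *
c=calibration("top")
L=lambda a:[(165+x/5-.4,190+y/5-.4) for x,y in a]
print(onz(c,L([(190,143),(164,231),(138,318),(114,408),(92,499)]),.19)[:,:2].round(4))
for k in range(-2,3):print(k,(.4253-.0558*k,.354+.0157*k))
togo((.3136,.3854,.22),74.3)
E
```

```text
[[0.5358 0.3259]
 [0.4805 0.3425]
 [0.4261 0.3589]
 [0.3701 0.3738]
 [0.3139 0.3874]]
-2 (0.5369, 0.3226)
-1 (0.4811, 0.3383)
0 (0.4253, 0.354)
1 (0.3695, 0.3697)
2 (0.3137, 0.38539999999999996)
shift cm [-19.78 -11.86  -0.13]
turn deg [-0.1 -0.   0. ]
pos [0.1552 0.553  0.2186] jawyaw 74.3 z [-0.001 -0.002 -1.   ] w 0.0941 F [ 0.6 -0.4 -0.7] t 0.15 q [ 1.15  0.21  1.54  0.    1.39 -0.15]
```

```bash
python3 -m pendant '[[[-5,-3,0],[0,0,0],1],[[-5,-3,0],[0,0,0],1],[[-5,-3,0],[0,0,0],1],[[-5,-2.9,0],[0,0,0],1],[[0,0,0],[0,0,0],1]]' 40; python3 -c "
from h import *
snap('wrist','w1')
togo((.3137,.3864,.160),74.3)"
```

```text
time_s: 0.78
ee_pos: [0.3192, 0.38, 0.2169]
tool_rot: [-0.424, -3.112, 0.005]
wrist_force: [0.2, 0.5, -0.1]
width: 0.0944
shift cm [0.53 0.41 5.69]
turn deg [-0.2 -0.1  0.3]
pos [0.3178 0.3812 0.2169] jawyaw 74.6 z [-0.002 -0.002 -1.   ] w 0.0942 F [-0.4 -0.2 -0.6] t 0.82 q [ 0.7   0.04  1.73 -0.    1.37 -0.6 ]
```

View pics/w1.png

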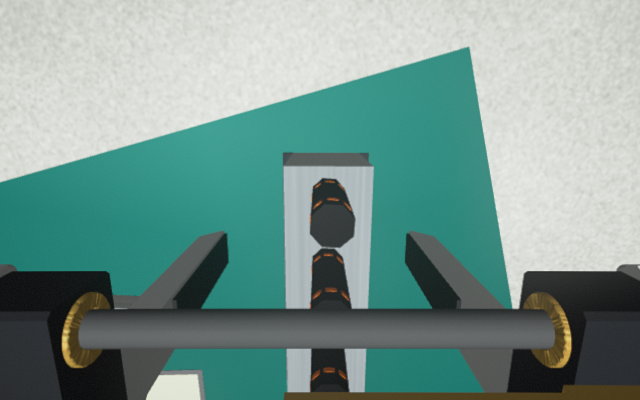

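```bash
python3 -m pendant '[[[0.5,0.3,1],[0,0,0],1],[[0,0,2.5],[0,0,0],1],[[0,0,2.2],[0,0,0],1],[[0,0,0],[0,0,0],1]]' 40; python3 -c "
from h import *
c,i=snap('wrist','w2')
print(proj(c,[.3137,.3864,.19]))
togo((.3137,.3864,.160),74.3)"
```

```text
time_s: 1.32
ee_pos: [0.3079, 0.3897, 0.1563]
tool_rot: [-0.407, -3.11, 0.004]
wrist_force: [-0.3, -0.5, -0.6]
width: 0.0941
[[312.6976869  307.00728139]]
shift cm [-0.6  -0.25 -0.26]
turn deg [-0.1 -0.2  0.8]
pos [0.3086 0.3903 0.1574] jawyaw 75.1 z [-0.004 -0.    -1.   ] w 0.0942 F [ 0.7 -0.1 -0. ] t 1.38 q [ 0.73  0.11  1.79  0.    1.25 -0.59]
```

View pics/w2.png

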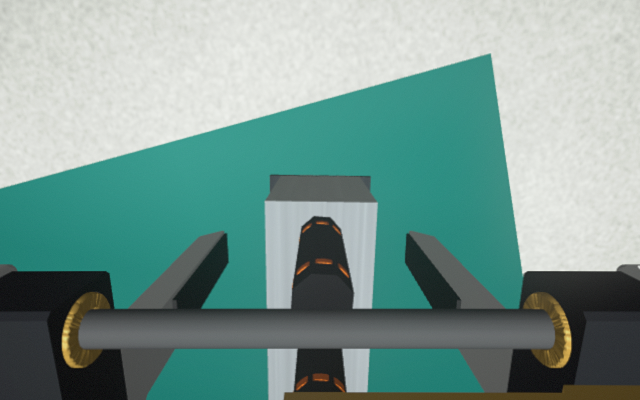

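```bash
python3 -m pendant '[[[-0.5,-0.2,-0.2],[0,0,-0.7],1],[[0,0,0],[0,0,0],0],[[0,0,0],[0,0,0],-1],[[0,0,0],[0,0,0],-1],[[0,0,0],[0,0,0],-1],[[0,0,0],[0,0,0],-1]]' 45; python3 -c "
from h import *
togo((.3137,.3864,.160),74.3)"
```

```text
time_s: 2.12
ee_pos: [0.3141, 0.3893, 0.1628]
tool_rot: [0.384, 3.118, 0.006]
wrist_force: [0.0, 0.4, 0.2]
width: 0.0471
shift cm [-0.03 -0.29  0.28]
turn deg [ 0.2 -0.   1.6]
pos [0.3141 0.3893 0.1628] jawyaw 75.9 z [ 0.001  0.004 -1.   ] w 0.0471 F [0.  0.4 0.2] t 2.12 q [ 0.72  0.1   1.79  0.    1.25 -0.61]
```

```bash
python3 -m pendant '[[[0,-0.3,0.2],[0,0,1.6],-1],[[0,0,0],[0,0,0],-1],[[0,0,0],[0,0,0],-1],[[0,0,0],[0,0,0],-1],[[0,0,0],[0,0,0],-1]]' 45; python3 -c "
from h import *
togo((.3137,.3864,.160),74.3)"
```

```text
time_s: 2.75
ee_pos: [0.3134, 0.3865, 0.1606]
tool_rot: [0.431, 3.111, 0.008]
wrist_force: [0.2, 0.5, -0.9]
width: 0.0247
shift cm [-0.03 -0.    0.06]
turn deg [ 0.3 -0.  -0.1]
pos [0.3134 0.3865 0.1606] jawyaw 74.2 z [ 0.001  0.005 -1.   ] w 0.0247 F [ 0.2  0.5 -0.9] t 2.75 q [ 0.71  0.1   1.79  0.    1.25 -0.58]
```

```bash
python3 -m pendant '[[[0,0,-2],[0,0,0],-1],[[0,0,-4],[0,0,0],-1],[[0,0,-4],[0,0,0],-1],[[0,0,-4],[0,0,0],-1],[[0,0,0],[0,0,0],-1],[[0,0,0],[0,0,0],-1]]'; python3 -c "
from h import *
togo((.44,-.17,.30),43.4)"
```

```text
time_s: 3.5
ee_pos: [0.3126, 0.386, 0.3015]
tool_rot: [-0.431, -3.11, -0.008]
wrist_force: [0.6, 0.1, -1.4]
width: 0.0247
shift cm [-27.39 -50.04  -0.15]
turn deg [ 0.2 -0.2 30.8]
pos [0.3126 0.386  0.3015] jawyaw 74.2 z [-0.001  0.005 -1.   ] w 0.0247 F [ 0.6  0.1 -1.4] t 3.5 q [ 0.71 -0.02  1.62  0.    1.54 -0.58]
```

```bash
python3 -m pendant '[[[-2,-4,0],[0,0,0],-1],[[-3,-5.5,0],[0,0,0],-1],[[-3,-5.5,0],[0,0,0],-1],[[-3,-5.5,0],[0,0,0],-1],[[-3,-5.5,0],[0,0,0],-1],[[-3,-5.5,0],[0,0,0],-1],[[-3,-5.5,0],[0,0,0],-1],[[-3,-5.5,0],[0,0,0],-1],[[0,0,0],[0,0,10],-1],[[0,0,0],[0,0,10],-1],[[0,0,0],[0,0,10],-1],[[0,0,0],[0,0,0],-1]]'; python3 -c "
from h import *
togo((.4745+.0552,-.2045+.0522,.25),43.4)"
```

```text
time_s: 5.0
ee_pos: [0.4068, -0.0908, 0.2731]
tool_rot: [-1.228, -2.845, 0.014]
wrist_force: [0.7, -0.0, -0.4]
width: 0.0249
shift cm [-12.97   4.78   1.72]
turn deg [-1.5 -2.1 -0.1]
pos [ 0.4068 -0.0908  0.2731] jawyaw 43.3 z [-0.043  0.009 -0.999] w 0.0249 F [ 0.7 -0.  -0.4] t 5.0 q [-0.42 -0.15  1.8  -0.01  1.54 -1.18]
```

```bash
python3 -m pendant '[[[-4.3,1.6,0],[0,0,0],-1],[[-4.3,1.6,0],[0,0,0],-1],[[-4.3,1.6,0],[0,0,0],-1],[[0,0,0],[0,-10,0],-1],[[0,0,0],[0,-10,0],-1],[[0,0,0],[0,-10,0],-1],[[0,0,0],[0,-10,0],-1],[[0,0,0],[0,-10,0],-1],[[0,0,0],[0,-10,0],-1],[[0,0,0],[0,-10,0],-1],[[0,0,0],[0,0,0],-1]]'
cat >> h.py <<'E'
A=np.array([.687,-.7266]);B=np.array([.7266,.687]);C=np.array([.5078,-.2397])
def lay(s,z=.06,th=20,jy=None,C=C,L=.145):
    """target TCP pose for lateral s; prints shift/turn"""
    t=np.radians(th);P=np.r_[C+s*B+(.0875-L*np.cos(t))*A,z]
    zt=np.r_[A*np.cos(t),-np.sin(t)];y=np.r_[B,0]
    S,p,r=st()
    if r[:,1]@y<0:y=-y
    T=np.c_[np.cross(y,zt),y,zt]
    print("lay shift",np.round(r.T@(P-p)*100,2),"turn",R.from_matrix(r.T@T).as_rotvec(degrees=True).round(1))
    print("pos",p.round(4),"tgt",P.round(4),"elev",np.degrees(np.arcsin(-r[2,2])).round(1),"w",S["width"],"F",np.round(S["wrist_force"],1),"q",np.round(S["joints"],2))
E
python3 -c "
from h import *
lay(.076,.15)
snap('scene','s2');snap('wrist','w3')"
```

```text
time_s: 6.38
ee_pos: [0.508, -0.1643, 0.2862]
tool_rot: [0.768, 2.013, -0.492]
wrist_force: [0.8, -0.1, -0.2]
width: 0.0248
lay shift [11.17  2.97  7.61] turn [  1.9 -11.1   3.8]
pos [ 0.508  -0.1643  0.2862] tgt [ 0.5295 -0.1521  0.15  ] elev 31.2 w 0.024774024788872327 F [ 0.8 -0.1 -0.2] q [-0.17 -0.31  2.23 -1.11  0.58 -0.24]
```

View pics/s2.png

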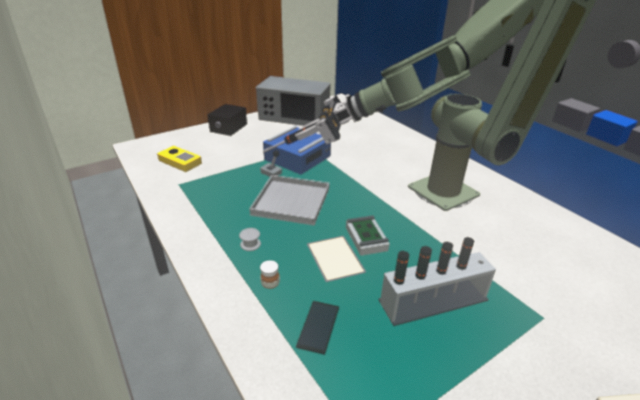

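View pics/w3.png

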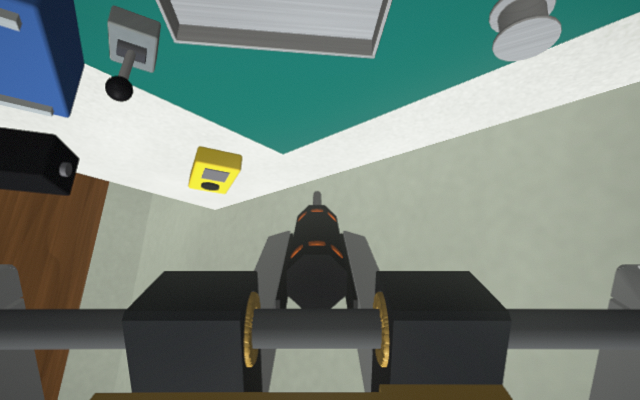

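```bash
sed -i 's/^A=np.array.*/A=np.array([-.687,.7266]);B=np.array([.7266,.687]);C=np.array([.5078,-.2397])/' h.py
python3 -m pendant '[[[0,0,0],[0,10,0],-1],[[0,0,0],[0,10,0],-1],[[0,0,0],[0,10,0],-1],[[0,0,0],[0,10,0],-1],[[0,0,0],[0,10,0],-1],[[0,0,0],[0,10,0],-1],[[0,0,0],[0,0,0],-1]]'
python3 -c "
from h import *
lay(.09,.25,90)"
```

```text
time_s: 7.35
ee_pos: [0.5092, -0.1695, 0.275]
tool_rot: [-1.157, -2.902, 0.097]
wrist_force: [-0.7, 0.2, -1.2]
width: 0.025
lay shift [3.54 4.42 2.2 ] turn [-3.6  0.5  3.1]
pos [ 0.5092 -0.1695  0.275 ] tgt [ 0.5131 -0.1143  0.25  ] elev 86.3 w 0.025022625057751633 F [-0.7  0.2 -1.2] q [-0.44  0.1   1.55 -0.06  1.5  -1.25]
```

```bash

python3 -m pendant '[[[0,0,0],[-3.5,0,3],-1],[[-2,1.7,0],[0,10,0],-1],[[-2,1.7,0],[0,10,0],-1],[[-2,1.7,0],[0,10,0],-1],[[0,0,0],[0,10,0],-1],[[0,0,0],[0,10,0],-1],[[0,0,0],[0,10,0],-1],[[0,0,0],[0,10,0],-1],[[0,0,0],[0,0,0],-1]]'
python3 -c "
from h import *
lay(.092,.15,20)"
```

```text
time_s: 8.48
ee_pos: [0.5796, -0.1625, 0.2497]
tool_rot: [-0.767, -1.78, -0.535]
wrist_force: [0.7, 0.2, -1.4]
width: 0.0246
lay shift [-11.24  -1.27  -2.  ] turn [-0.5 -1.  -0.4]
pos [ 0.5796 -0.1625  0.2497] tgt [ 0.6081 -0.2119  0.15  ] elev 19.0 w 0.02464189269529379 F [ 0.7  0.2 -1.4] q [-0.55  1.05  0.64  0.5   2.63 -1.03]
```

```bash

python3 -m pendant '[[[-3.7,-0.4,-0.7],[0,-3,0],-1],[[-3.7,-0.4,-0.7],[0,-3,0],-1],[[-3.7,-0.4,-0.7],[0,0,0],-1],[[0,0,0],[0,0,0],-1]]'
python3 -c "
from h import *
lay(.092,.073,25)
c,i=snap('scene','s3')
cv2.imwrite('pics/s3c.png',cv2.resize(i[90:290,220:460],None,fx=3,fy=3))"
```

```text
time_s: 8.98
ee_pos: [0.6153, -0.2144, 0.1599]
tool_rot: [-0.809, -1.899, -0.49]
wrist_force: [-0.2, 0.3, -1.0]
width: 0.025
lay shift [-7.29 -0.24  4.89] turn [-1.   1.2 -0.2]
pos [ 0.6153 -0.2144  0.1599] tgt [ 0.6048 -0.2084  0.073 ] elev 26.2 w 0.02497587808040642 F [-0.2  0.3 -1. ] q [-0.57  1.23  0.41  0.38  2.57 -1.14]
```

View pics/s3c.png

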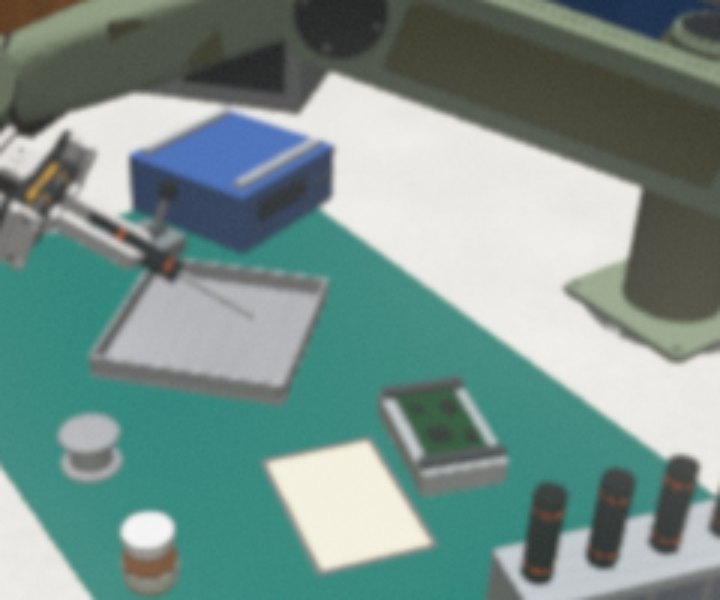

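```bash

python3 -m pendant '[[[-3.5,-0.1,2.4],[0,1.2,0],-1],[[-3.3,-0.1,2.2],[0,0,0],-1],[[0,0,0],[0,0,0],-1],[[0,0,0],[0,0,0],-1]]'
python3 -c "
from h import *
lay(.092,.071,25)
c,i=snap('wrist','w4')
c,i=snap('top','t4')
cv2.imwrite('pics/t4c.png',cv2.resize(i[170:290,320:480],None,fx=5,fy=5))"
```

```text
time_s: 9.52
ee_pos: [0.6111, -0.2076, 0.1008]
tool_rot: [-0.8, -1.915, -0.489]
wrist_force: [0.4, -0.1, -0.6]
width: 0.0248
lay shift [-2.49 -0.5   1.7 ] turn [-1.2  1.8  0.5]
pos [ 0.6111 -0.2076  0.1008] tgt [ 0.6048 -0.2084  0.071 ] elev 26.8 w 0.0248374558228632 F [ 0.4 -0.1 -0.6] q [-0.56  1.26  0.46  0.33  2.48 -1.2 ]
```

View pics/w4.png

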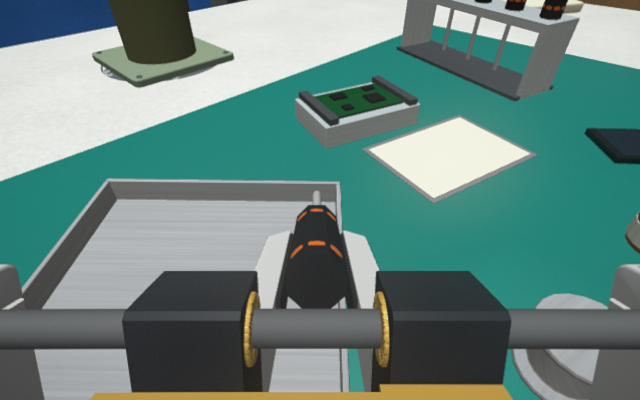

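View pics/t4c.png

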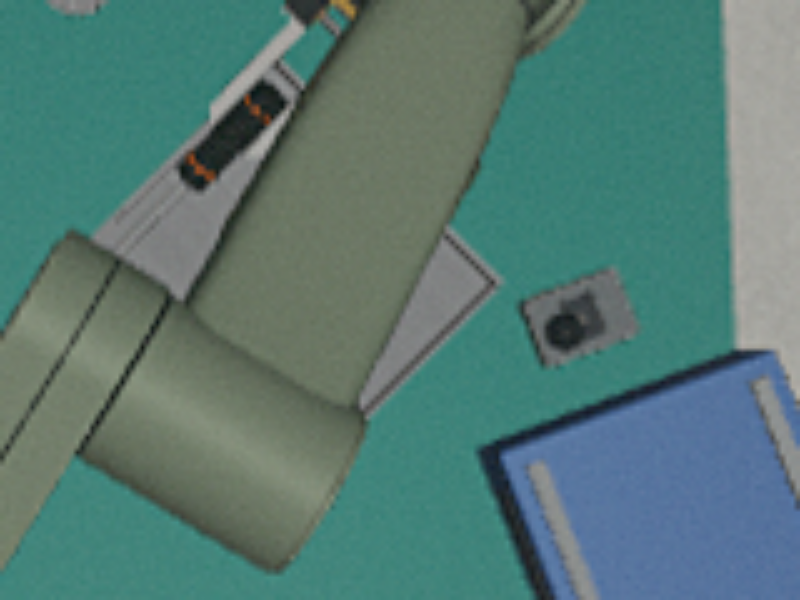

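```bash

python3 -m pendant '[[[-0.6,-1.1,0.4],[-1,1,0.5],-1],[[-1.6,0,1.0],[0,0,0],-1],[[0,0,0],[0,0,0],-1],[[0,0,0],[0,0,0],-1]]'
python3 -c "
from h import *
lay(.085,.070,25)
c,i=snap('wrist','w5')"
```

```text
time_s: 10.12
ee_pos: [0.6011, -0.2151, 0.0743]
tool_rot: [-0.816, -1.894, -0.508]
wrist_force: [-0.2, -0.6, 0.1]
width: 0.0249
lay shift [-0.29  0.03  0.4 ] turn [-0.1  1.  -0.1]
pos [ 0.6011 -0.2151  0.0743] tgt [ 0.5997 -0.2132  0.07  ] elev 26.0 w 0.02489286092453696 F [-0.2 -0.6  0.1] q [-0.59  1.29  0.49  0.32  2.45 -1.22]
```

View pics/w5.png

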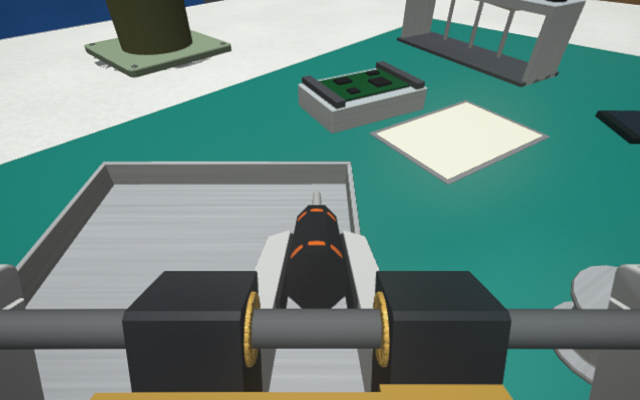

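```bash

python3 -m pendant '[[[-0.3,0,0.2],[0,1,0],-1],[[0,0,0],[0,0,0],-0.1],[[0,0,0],[0,0,0],-0.1],[[0,0,0],[0,0,0],-0.1],[[0,0,0],[0,0,0],-0.1],[[1.5,0,-3],[0,0,0],-0.1],[[3,0,-5],[0,0,0],-0.1],[[3,0,-5],[0,0,0],0],[[3,0,-5],[0,0,0],0.3],[[0,0,0],[0,0,0],0.3]]'
python3 -c "
from h import *
lay(.085,.070,25)
c,i=snap('wrist','w6')"
```

```text
time_s: 11.42
ee_pos: [0.6369, -0.2515, 0.1976]
tool_rot: [-0.884, -1.947, -0.543]
wrist_force: [0.0, -0.8, 1.1]
width: 0.0606
lay shift [-8.42 -0.66 10.96] turn [ 3.3  4.9 -0.2]
pos [ 0.6369 -0.2515  0.1976] tgt [ 0.5997 -0.2132  0.07  ] elev 29.8 w 0.0605882299712164 F [ 0.  -0.8  1.1] q [-0.61  1.27  0.23  0.49  2.63 -1.03]
```

View pics/w6.png

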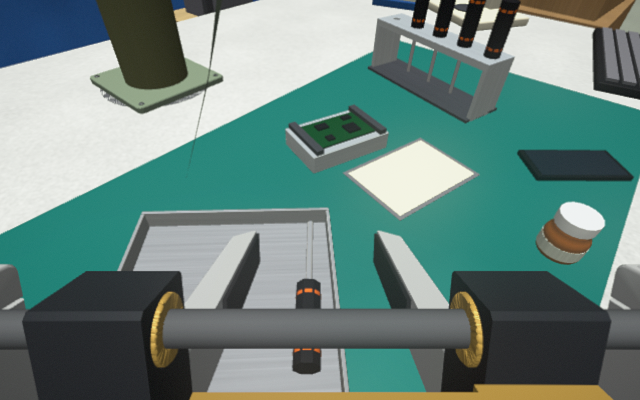

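```bash

python3 -m pendant '[[[0,0,-1],[0,-10,0],0.3],[[0,0,-1],[0,-10,0],0.3],[[0,0,-1],[0,-10,0],0.3],[[0,0,-1],[0,-10,0],0.3],[[0,0,0],[0,-10,0],0.3],[[0,0,0],[0,-10,0],0.3],[[0,0,0],[0,0,0],0.3]]'
python3 -c "
from h import *
togo((.3698,.372,.27),74.3)"
```

```text
time_s: 12.35
ee_pos: [0.6497, -0.2692, 0.1933]
tool_rot: [-1.303, -2.848, -0.021]
wrist_force: [0.3, -0.3, 0.3]
width: 0.0611
shift cm [66.91 20.8  -6.56]
turn deg [  0.7  -0.7 -33.5]
pos [ 0.6497 -0.2692  0.1933] jawyaw 40.8 z [-0.003  0.016 -1.   ] w 0.0611 F [ 0.3 -0.3  0.3] t 12.35 q [-0.52  0.5   1.21  0.01  1.45 -1.24]
```

```bash

python3 -m pendant '[[[0,0,-2],[0,0,-10.5],0.3],[[0,0,-2],[0,0,-10.5],0.3],[[0,0,-2],[0,0,-10.5],0.3],[[0,0,0],[0,0,-2],0.3]]'
python3 -c "
from h import *
togo((.3698,.372,.25),74.3)"
```

```text
time_s: 12.85
ee_pos: [0.6535, -0.2738, 0.2507]
tool_rot: [-0.401, -3.098, -0.035]
wrist_force: [1.1, 0.5, -0.6]
width: 0.0612
shift cm [43.85 55.21  2.05]
turn deg [ 1.1 -1.2  1. ]
pos [ 0.6535 -0.2738  0.2507] jawyaw 75.2 z [-0.014  0.024 -1.   ] w 0.0612 F [ 1.1  0.5 -0.6] t 12.85 q [-0.53  0.49  1.11  0.01  1.57 -1.84]
```

```bash

python3 -m pendant '[[[3.5,4.4,0],[0,0,0],0.6],[[4.5,5.7,0],[0,0,0],0.6],[[4.5,5.7,0],[0,0,0],0.6],[[4.5,5.7,0],[0,0,0],0.6],[[4.5,5.7,0],[0,0,0],0.6],[[4.5,5.7,0],[0,0,0],0.6],[[4.5,5.7,0],[0,0,0],0.6],[[4.5,5.7,0],[0,0,0],0.6],[[4.5,5.7,0],[0,0,0],0.6],[[3,3.8,0],[0,0,0],0.6],[[0,0,0],[0,0,0],0.6],[[0,0,0],[0,0,0],0.6]]'
python3 -c "
from h import *
togo((.3698,.372,.16),74.3)"
```

```text
time_s: 14.35
ee_pos: [0.4294, 0.2929, 0.2734]
tool_rot: [-0.408, -3.07, -0.041]
wrist_force: [0.3, 0.3, 0.9]
width: 0.0754
shift cm [ 7.27  5.84 11.82]
turn deg [ 1.2 -2.7  0.5]
pos [0.4294 0.2929 0.2734] jawyaw 74.8 z [-0.041  0.032 -0.999] w 0.0754 F [0.3 0.3 0.9] t 14.35 q [ 0.4   0.06  1.59  0.05  1.51 -0.91]
```

```bash

python3 -m pendant '[[[4.0,3.1,0.5],[0,-1.4,0.5],0.6],[[3.6,2.9,2.5],[0,-1.3,0],0.6],[[0,0,0],[0,0,0],0.6],[[0,0,0],[0,0,0],0.6]]'
python3 -c "
from h import *
togo((.3698,.372,.16),74.3)"
```

```text
time_s: 14.85
ee_pos: [0.3787, 0.3694, 0.2469]
tool_rot: [0.447, 3.107, 0.026]
wrist_force: [0.6, -0.9, -0.6]
width: 0.0751
shift cm [ 0.93 -0.15  8.69]
turn deg [ 1.   0.  -0.7]
pos [0.3787 0.3694 0.2469] jawyaw 73.6 z [ 0.005  0.016 -1.   ] w 0.0751 F [ 0.6 -0.9 -0.6] t 14.85 q [ 0.6   0.08  1.63  0.01  1.42 -0.68]
```

```bash

python3 -m pendant '[[[0.8,0,2],[1,0,-0.7],0.6],[[0,0,3.4],[0,0,0],0.6],[[0,0,3.2],[0,0,0],0.3],[[0,0,0],[0,0,0],-0.2],[[0,0,0],[0,0,0],-1]]' 45
python3 -c "
from h import *
togo((.3698,.372,.16),74.3)"
```

```text
time_s: 15.48
ee_pos: [0.3752, 0.3682, 0.1578]
tool_rot: [0.441, 3.11, -0.005]
wrist_force: [0.7, 0.5, 0.2]
width: 0.049
shift cm [ 0.63  0.22 -0.22]
turn deg [-0.2  0.  -0.4]
pos [0.3752 0.3682 0.1578] jawyaw 73.9 z [-0.    -0.003 -1.   ] w 0.049 F [0.7 0.5 0.2] t 15.47 q [ 0.61  0.16  1.73 -0.    1.25 -0.68]
```

```bash

python3 -m pendant '[[[0.6,0.2,-0.2],[0,0,-0.4],-0.5],[[0,0,0],[0,0,0],-1],[[0,0,0],[0,0,0],-1],[[0,0,0],[0,0,0],-1],[[0,0,0],[0,0,0],-1]]' 45
python3 -c "
from h import *
togo((.3698,.372,.16),74.3)"
```

```text
time_s: 16.1
ee_pos: [0.3715, 0.3733, 0.1636]
tool_rot: [0.429, 3.107, 0.002]
wrist_force: [0.5, 0.3, -0.8]
width: 0.0247
shift cm [ 0.13 -0.17  0.36]
turn deg [ 0.1  0.3 -0. ]
pos [0.3715 0.3733 0.1636] jawyaw 74.3 z [ 0.005  0.001 -1.   ] w 0.0247 F [ 0.5  0.3 -0.8] t 16.1 q [ 0.62  0.16  1.72 -0.    1.26 -0.67]
```

```bash

python3 -m pendant '[[[0,0,-2],[0,0,0],-1],[[0,0,-4],[0,0,0],-1],[[0,0,-4],[0,0,0],-1],[[0,0,-4],[0,0,0],-1],[[0,0,0],[0,0,0],-1]]'
python3 -m pendant '[[[-2.5,-4,0],[0,0,0],-1],[[-3.4,-5,0],[0,0,0],-1],[[-3.4,-5,0],[0,0,0],-1],[[-3.4,-5,0],[0,0,0],-1],[[-3.4,-5,0],[0,0,0],-1],[[-3.4,-5,0],[0,0,0],-1],[[-3.4,-5,0],[0,0,0],-1],[[-3.4,-5,0],[0,0,0],-1],[[-3.4,-5,0],[0,0,0],-1],[[-3.4,-5,0],[0,0,0],-1],[[-3.4,-5,0],[0,0,0],-1],[[0,0,0],[0,0,0],-1]]'
python3 -c "
from h import *
togo((.5765,-.2352,.25),43.4)"
```

```text
time_s: 16.73
ee_pos: [0.3709, 0.3732, 0.3061]
tool_rot: [0.429, 3.108, 0.001]
wrist_force: [0.4, 0.2, -1.7]
width: 0.0247
time_s: 18.23
ee_pos: [0.573, -0.2626, 0.2772]
tool_rot: [-0.42, -3.084, -0.008]
wrist_force: [-1.0, 1.5, -1.0]
width: 0.0245
shift cm [0.32 2.74 2.73]
turn deg [-0.4 -1.7 31.1]
pos [ 0.573  -0.2626  0.2772] jawyaw 74.5 z [-0.028  0.009 -1.   ] w 0.0245 F [-1.   1.5 -1. ] t 18.23 q [-0.56  0.31  1.3  -0.01  1.56 -1.86]
```

Now yaw 31° and tilt inward 65°.

```bash

python3 -m pendant '[[[0,1,0],[0,0,10.5],-1],[[0,1,0.5],[0,0,10.5],-1],[[0,0.5,0.5],[0,0,10],-1],[[0,0,0],[0,10,0],-1],[[0,0,0],[0,10,0],-1],[[0,0,0],[0,10,0],-1],[[0,0,0],[0,10,0],-1],[[0,0,0],[0,10,0],-1],[[0,0,0],[0,10,0],-1],[[0,0,0],[0,2,0],-1],[[0,0,0],[0,0,0],-1]]'
python3 -c "
from h import *
lay(.053,.075,25)"
```

```text
time_s: 19.6
ee_pos: [0.5701, -0.2181, 0.2456]
tool_rot: [-0.811, -1.837, -0.511]
wrist_force: [0.2, -0.3, -0.5]
width: 0.0248
lay shift [-16.37  -0.37   5.11] turn [-0.2 -2.  -1.1]
pos [ 0.5701 -0.2181  0.2456] tgt [ 0.5765 -0.2352  0.075 ] elev 23.0 w 0.02478888278665583 F [ 0.2 -0.3 -0.5] q [-0.61  1.06  0.59  0.38  2.63 -1.13]
```

```bash

python3 -m pendant '[[[-4.2,-0.1,1.2],[0,-1,-1],-1],[[-4.6,-0.1,1.2],[0,-1,0],-1],[[-4.4,-0.1,1.2],[0,0,0],-1],[[-2,0,0.7],[0,0,0],-1],[[0,0,0],[0,0,0],-1],[[0,0,0],[0,0,0],-1]]'
python3 -c "
from h import *
lay(.053,.072,25)
c,i=snap('wrist','w7')"
```

```text
time_s: 20.35
ee_pos: [0.5883, -0.2378, 0.1062]
tool_rot: [-0.81, -1.912, -0.502]
wrist_force: [1.7, 0.5, -0.8]
width: 0.0242
lay shift [-2.6  -0.68  2.44] turn [-0.5  1.8  0.4]
pos [ 0.5883 -0.2378  0.1062] tgt [ 0.5765 -0.2352  0.072 ] elev 26.8 w 0.0242246870538827 F [ 1.7  0.5 -0.8] q [-0.61  1.23  0.51  0.28  2.47 -1.26]
```

View pics/w7.png

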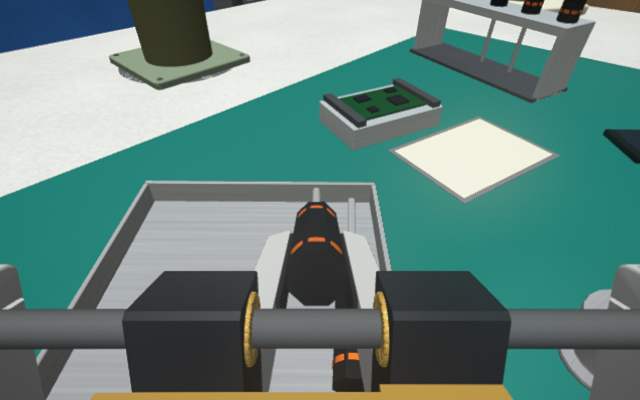

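```bash

python3 -m pendant '[[[-1.4,-0.7,1],[0,1.2,0.4],-1],[[-1.4,0,0.9],[0,0,0],-1],[[0,0,0],[0,0,0],-1],[[0,0,0],[0,0,0],-1]]'
python3 -c "
from h import *
lay(.053,.071,25)
c,i=snap('wrist','w8')"
```

```text
time_s: 20.9
ee_pos: [0.58, -0.24, 0.0726]
tool_rot: [-0.81, -1.891, -0.504]
wrist_force: [-0.3, -0.2, -0.1]
width: 0.0247
lay shift [0.11 0.08 0.6 ] turn [-0.4  0.7 -0. ]
pos [ 0.58   -0.24    0.0726] tgt [ 0.5765 -0.2352  0.071 ] elev 25.7 w 0.02474569585221617 F [-0.3 -0.2 -0.1] q [-0.62  1.27  0.52  0.26  2.45 -1.28]
```

View pics/w8.png

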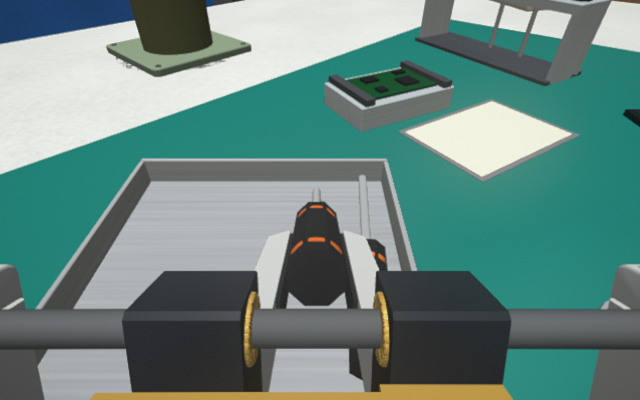

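```bash

python3 -m pendant '[[[-0.2,0,0],[0,0.7,0],-1],[[0,0,0],[0,0,0],-0.1],[[0,0,0],[0,0,0],-0.1],[[0,0,0],[0,0,0],-0.1],[[0,0,0],[0,0,0],-0.1],[[1.5,0,-3],[0,0,0],-0.1],[[3,0,-5],[0,0,0],-0.1],[[3,0,-5],[0,-8,0],0],[[3,0,-3],[0,-8,0],0.3],[[0,0,0],[0,0,0],0.3]]'
python3 -c "
from h import *
lay(.021,.070,25)
c,i=snap('wrist','w9')"
```

```text
time_s: 22.2
ee_pos: [0.623, -0.2945, 0.2299]
tool_rot: [-0.917, -2.122, -0.415]
wrist_force: [0.3, -0.2, 0.4]
width: 0.0603
lay shift [-7.31 -2.4  16.1 ] turn [-0.2 15.4 -0.3]
pos [ 0.623  -0.2945  0.2299] tgt [ 0.5532 -0.2572  0.07  ] elev 40.4 w 0.06032645479319809 F [ 0.3 -0.2  0.4] q [-0.63  1.15  0.29  0.24  2.55 -1.25]
```

View pics/w9.png

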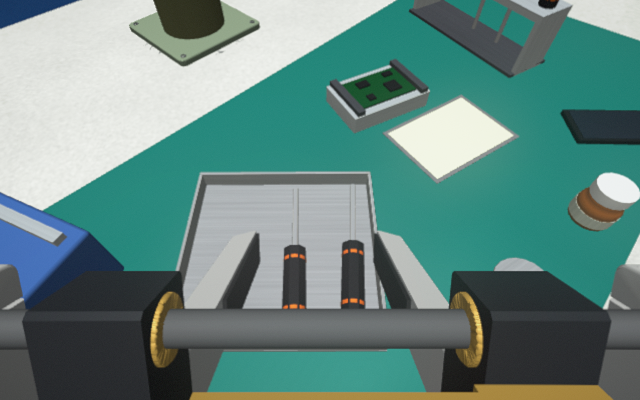

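```bash

python3 -m pendant '[[[0,0,-1],[0,-10,0],0.3],[[0,0,-1],[0,-10,0],0.3],[[0,0,-1],[0,-10,0],0.3],[[0,0,-1],[0,-10,0],0.3],[[0,0,0],[0,-10,0],0.3],[[0,0,-1],[0,0,-10.5],0.6],[[0,0,-1],[0,0,-10.5],0.6],[[0,0,-1],[0,0,-10.5],0.6]]'
python3 -c "
from h import *
togo((.4258,.358,.25),74.3)
c,i=snap('top','t5')
cv2.imwrite('pics/t5c.png',cv2.resize(i[170:290,320:480],None,fx=5,fy=5))"
```

```text
time_s: 23.25
ee_pos: [0.6265, -0.3018, 0.2409]
tool_rot: [-0.39, -3.065, -0.023]
wrist_force: [-0.0, -0.0, -1.0]
width: 0.0752
shift cm [35.94 58.85  1.5 ]
turn deg [ 0.5 -3.   1.2]
pos [ 0.6265 -0.3018  0.2409] jawyaw 75.5 z [-0.049  0.022 -0.999] w 0.0752 F [-0. -0. -1.] t 23.25 q [-0.57  0.49  1.13 -0.01  1.58 -1.89]
```

View pics/t5c.png

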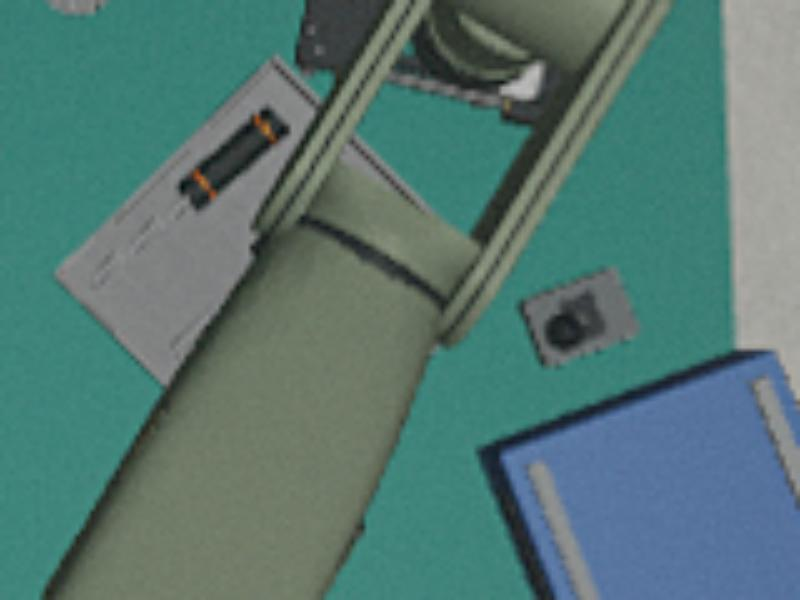

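```bash

python3 -m pendant '[[[2.5,4,0],[0,-1.5,0],0.6],[[3.5,5.6,0],[0,-1.5,0],0.6],[[3.5,5.6,0],[0,0,0],0.6],[[3.5,5.6,0],[0,0,0],0.6],[[3.5,5.6,0],[0,0,0],0.6],[[3.5,5.6,0],[0,0,0],0.6],[[3.5,5.6,0],[0,0,0],0.6],[[3.5,5.6,0],[0,0,0],0.6],[[3.5,5.6,0],[0,0,0],0.6],[[3.5,5.6,0],[0,0,0],0.6],[[0,0,0],[0,0,0],0.6],[[0,0,0],[0,0,0],0.6]]'
python3 -c "
from h import *
togo((.4258,.358,.16),74.3)
c,i=snap('top','t5')
cv2.imwrite('pics/t5c.png',cv2.resize(i[170:290,320:480],None,fx=5,fy=5))"
```

```text
time_s: 24.8
ee_pos: [0.4393, 0.2837, 0.2262]
tool_rot: [-0.445, -3.057, -0.014]
wrist_force: [0.9, -0.2, -0.5]
width: 0.0753
shift cm [3.06 6.73 6.8 ]
turn deg [ 0.1 -3.  -0.9]
pos [0.4393 0.2837 0.2262] jawyaw 73.4 z [-0.05   0.016 -0.999] w 0.0753 F [ 0.9 -0.2 -0.5] t 24.8 q [ 0.39  0.11  1.63  0.03  1.43 -0.9 ]
```

View pics/t5c.png

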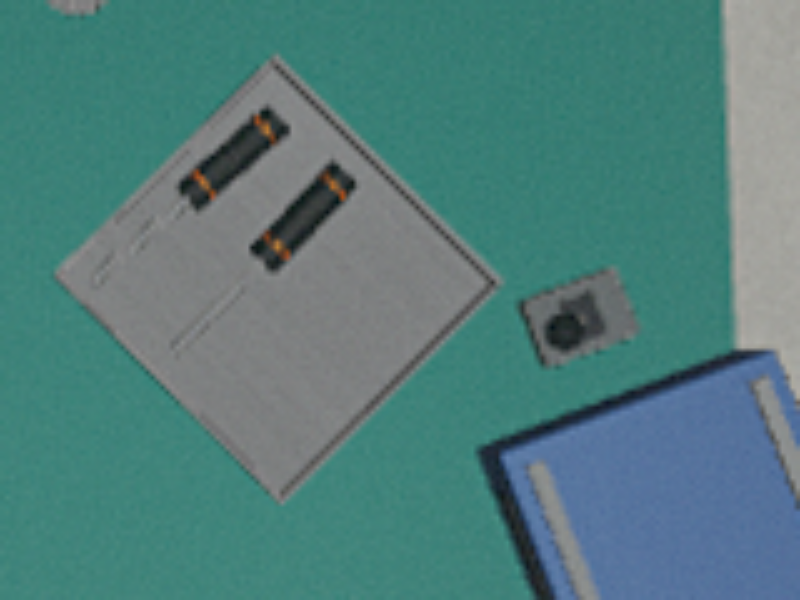

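```bash

cat >> h.py <<'E'
def meas(pts,f=5,o=(320,170),z=.0165):
    c=calibration("top");P=onz(c,[(o[0]+x/f-.4,o[1]+y/f-.4) for x,y in pts],z)[:,:2]
    for p in P: print(p.round(4),"s",round(float((p-C)@B),4),"a",round(float((p-C)@A),4))
E
python3 -c "
from h import *
meas([(270,112),(196,200)]);meas([(345,170),(265,262)])
meas([(97,285),(175,352)],z=.008)
meas([(275,57),(500,282),(280,502),(55,275)],z=.028)"
```

```text
[ 0.625  -0.2382] s 0.0862 a -0.0794
[ 0.5637 -0.1844] s 0.0786 a 0.0018
[ 0.5829 -0.2899] s 0.0201 a -0.0881
[ 0.5191 -0.2318] s 0.0136 a -0.0021
[ 0.5054 -0.1137] s 0.0848 a 0.0932
[ 0.4571 -0.1676] s 0.0127 a 0.0872
[ 0.6626 -0.2414] s 0.1113 a -0.1076
[ 0.5017 -0.394 ] s -0.1105 a -0.1079
[ 0.3519 -0.2365] s -0.111 a 0.1094
[ 0.5124 -0.0836] s 0.1106 a 0.1102
```

```bash

python3 -m pendant '[[[1.5,3.4,-0.5],[0,-1.5,-0.5],0.6],[[1.5,3.2,-0.5],[0,-1.5,-0.4],0.6],[[0,0,0],[0,0,0],0.6],[[0,0,0],[0,0,0],0.6]]'
python3 -c "
from h import *
togo((.4260,.3565,.16),74.3)"
```

```text
time_s: 25.35
ee_pos: [0.4326, 0.3496, 0.2345]
tool_rot: [-0.452, -3.105, 0.005]
wrist_force: [0.3, -0.1, -0.0]
width: 0.0752
shift cm [0.8  0.5  7.45]
turn deg [-0.2 -0.2 -0.9]
pos [0.4326 0.3496 0.2345] jawyaw 73.4 z [-0.004 -0.003 -1.   ] w 0.0752 F [ 0.3 -0.1 -0. ] t 25.35 q [ 0.52  0.16  1.57 -0.    1.42 -0.76]
```

```bash

python3 -m pendant '[[[0.8,0.5,1.5],[0,0,-0.8],0.6],[[0,0,3],[0,0,0],0.6],[[0,0,2.6],[0,0,0],0.3],[[0,0,0],[0,0,0],0.3],[[0,0,0],[0,0,0],-0.2]]' 45
python3 -c "
from h import *
togo((.4260,.3565,.16),74.3)"
```

```text
time_s: 25.98
ee_pos: [0.4256, 0.352, 0.1582]
tool_rot: [-0.44, -3.103, 0.009]
wrist_force: [1.1, -0.1, 0.7]
width: 0.0543
shift cm [ 0.09  0.44 -0.18]
turn deg [-0.4 -0.4 -0.4]
pos [0.4256 0.352  0.1582] jawyaw 73.9 z [-0.008 -0.005 -1.   ] w 0.0543 F [ 1.1 -0.1  0.7] t 25.98 q [ 0.53  0.22  1.65  0.    1.27 -0.75]
```

```bash

python3 -m pendant '[[[0,0.4,-0.2],[0,0,-0.4],-0.5],[[0,0,0],[0,0,0],-1],[[0,0,0],[0,0,0],-1],[[0,0,0],[0,0,0],-1],[[0,0,0],[0,0,0],-1]]' 45
python3 -c "
from h import *
togo((.4260,.3565,.16),74.3)"
```

```text
time_s: 26.6
ee_pos: [0.4285, 0.3571, 0.1634]
tool_rot: [-0.429, -3.109, 0.004]
wrist_force: [0.2, 0.1, -1.2]
width: 0.0251
shift cm [ 0.23 -0.13  0.34]
turn deg [-0.2 -0.2 -0. ]
pos [0.4285 0.3571 0.1634] jawyaw 74.3 z [-0.003 -0.002 -1.   ] w 0.0251 F [ 0.2  0.1 -1.2] t 26.6 q [ 0.54  0.23  1.64  0.    1.28 -0.76]
```

```bash

python3 -m pendant '[[[0,0,-2],[0,0,0],-1],[[0,0,-4],[0,0,0],-1],[[0,0,-4],[0,0,0],-1],[[0,0,-4],[0,0,0],-1],[[0,0,0],[0,0,0],-1]]'
python3 -m pendant '[[[-2,-4,0],[0,0,0],-1],[[-2.5,-5.6,0],[0,0,0],-1],[[-2.5,-5.6,0],[0,0,0],-1],[[-2.5,-5.6,0],[0,0,0],-1],[[-2.5,-5.6,0],[0,0,0],-1],[[-2.5,-5.6,0],[0,0,0],-1],[[-2.5,-5.6,0],[0,0,0],-1],[[-2.5,-5.6,0],[0,0,0],-1],[[-2.5,-5.6,0],[0,0,0],-1],[[-2.5,-5.6,0],[0,0,0],-1],[[-2.5,-5,0],[0,0,0],-1],[[0,0,0],[0,0,0],-1]]'
python3 -c "
from h import *
togo((.5249,-.284,.25),43.4)"
```

```text
time_s: 27.22
ee_pos: [0.4291, 0.3577, 0.3057]
tool_rot: [-0.429, -3.109, 0.003]
wrist_force: [1.2, 0.1, -1.0]
width: 0.0247
time_s: 28.72
ee_pos: [0.5212, -0.3015, 0.2782]
tool_rot: [-0.419, -3.077, -0.006]
wrist_force: [-0.3, 0.8, -1.6]
width: 0.0252
shift cm [0.01 1.79 2.82]
turn deg [-0.6 -2.  31.1]
pos [ 0.5212 -0.3015  0.2782] jawyaw 74.5 z [-0.035  0.009 -0.999] w 0.0252 F [-0.3  0.8 -1.6] t 28.73 q [-0.66  0.25  1.37 -0.01  1.56 -1.96]
```

```bash

python3 -m pendant '[[[0,0.7,0],[0,0,10.5],-1],[[0,0.5,0.5],[0,0,10.5],-1],[[0,0,0.5],[0,0,10],-1],[[0,0,0],[0,10,0],-1],[[0,0,0],[0,10,0],-1],[[0,0,0],[0,10,0],-1],[[0,0,0],[0,10,0],-1],[[0,0,0],[0,10,0],-1],[[0,0,0],[0,10,0],-1],[[0,0,0],[0,2,0],-1],[[0,0,0],[0,0,0],-1]]'
python3 -c "
from h import *
lay(-.018,.072,22)"
```

```text
time_s: 30.1
ee_pos: [0.5175, -0.2717, 0.2499]
tool_rot: [-0.808, -1.832, -0.509]
wrist_force: [0.1, 0.0, 0.3]
width: 0.0249
lay shift [-17.08   0.09   5.29] turn [-0.3  0.7 -1.2]
pos [ 0.5175 -0.2717  0.2499] tgt [ 0.527  -0.2862  0.072 ] elev 22.7 w 0.024877273675586533 F [0.1 0.  0.3] q [-0.69  1.01  0.67  0.22  2.62 -1.31]
```

```bash

python3 -m pendant '[[[-4.2,0,1],[0,-1,-1],-1],[[-4.6,0,1.3],[0,0,0],-1],[[-4.4,0,1.3],[0,0,0],-1],[[-1.5,0,0.3],[0,0,0],-1],[[0,0,0],[0,0,0],-1],[[0,0,0],[0,0,0],-1]]'
python3 -c "
from h import *
lay(-.018,.064,22)
c,i=snap('wrist','w10')"
```

```text
time_s: 30.85
ee_pos: [0.5383, -0.2908, 0.1141]
tool_rot: [-0.807, -1.894, -0.503]
wrist_force: [-0.3, -0.3, -0.7]
width: 0.0246
lay shift [-4.02 -0.49  3.19] turn [-0.5  3.8  0.1]
pos [ 0.5383 -0.2908  0.1141] tgt [ 0.527  -0.2862  0.064 ] elev 25.8 w 0.024621819395858186 F [-0.3 -0.3 -0.7] q [-0.69  1.19  0.58  0.16  2.48 -1.39]
```

View pics/w10.png

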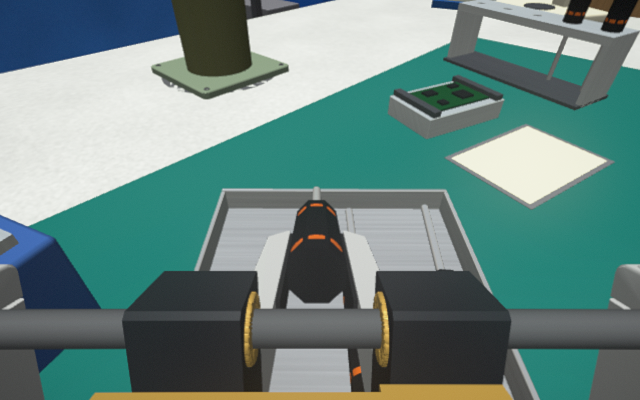

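```bash

python3 -m pendant '[[[-2,-0.5,1.5],[0,2,0],-1],[[-1.8,0,1.0],[0,1.5,0],-1],[[0,0,0],[0,0,0],-1],[[0,0,0],[0,0,0],-1]]'
python3 -c "
from h import *
lay(-.018,.063,22)
"
```

```text
time_s: 31.4
ee_pos: [0.5297, -0.2905, 0.0686]
tool_rot: [-0.784, -1.838, -0.523]
wrist_force: [0.3, -0.2, -0.6]
width: 0.0244
lay shift [-0.33  0.1   0.68] turn [-0.5  0.4  0.1]
pos [ 0.5297 -0.2905  0.0686] tgt [ 0.527  -0.2862  0.063 ] elev 22.4 w 0.024359899662102745 F [ 0.3 -0.2 -0.6] q [-0.7   1.28  0.55  0.16  2.48 -1.4 ]
```

```bash

python3 -m pendant '[[[-0.4,0,0.2],[0,0,0],-1],[[0,0,0],[0,0,0],-1],[[0,0,0],[0,0,0],-0.38],[[0,0,0],[0,0,0],-0.3],[[0,0,0],[0,0,0],-0.2],[[0,0,0],[0,0,0],-0.1],[[1.5,0,-3],[0,0,0],-0.1],[[3,0,-5],[0,0,0],-0.1],[[3,0,-5],[0,-8,0],0],[[3,0,-3],[0,-8,0],0.3],[[0,0,0],[0,0,0],0.3]]'
python3 -c "
from h import *
togo((.481,.3405,.16),74.3)
c,i=snap('wrist','w11')"
```

```text
time_s: 32.78
ee_pos: [0.5826, -0.3501, 0.2215]
tool_rot: [-0.908, -2.116, -0.426]
wrist_force: [0.9, -0.4, 1.0]
width: 0.0602
shift cm [31.81 40.21 47.77]
turn deg [ 13.5 -48.9 -28.7]
pos [ 0.5826 -0.3501  0.2215] jawyaw 43.5 z [-0.529  0.557 -0.641] w 0.0602 F [ 0.9 -0.4  1. ] t 32.77 q [-0.71  1.14  0.32  0.14  2.55 -1.39]
```

View pics/w11.png

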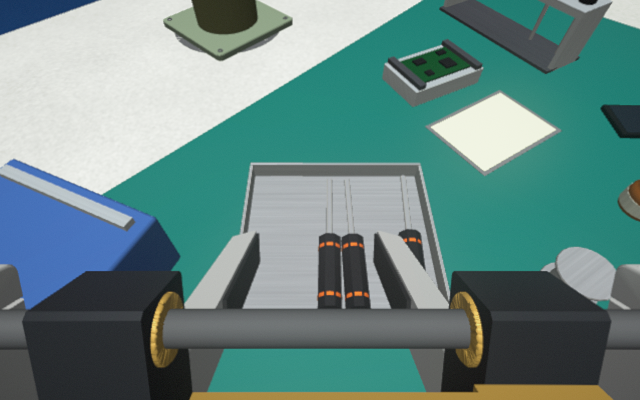

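```bash

python3 -m pendant '[[[0,0,-1],[0,-10,0],0.3],[[0,0,-1],[0,-10,0],0.3],[[0,0,-1],[0,-10,0],0.3],[[0,0,-1],[0,-10,0],0.3],[[0,0,0],[0,-10,0],0.3],[[0,0,-1],[0,0,-10.5],0.6],[[0,0,-1],[0,0,-10.5],0.6],[[0,0,-1],[0,0,-10.5],0.6],[[0,0,0],[0,0,0],0.6]]'
python3 -c "
from h import *
togo((.481,.3405,.25),74.3)"
```

```text
time_s: 33.95
ee_pos: [0.5852, -0.3558, 0.233]
tool_rot: [-0.388, -3.064, -0.05]
wrist_force: [0.5, 0.7, 0.1]
width: 0.0754
shift cm [27.43 64.85  1.49]
turn deg [ 1.4 -3.2  1.3]
pos [ 0.5852 -0.3558  0.233 ] jawyaw 75.5 z [-0.048  0.039 -0.998] w 0.0754 F [0.5 0.7 0.1] t 33.95 q [-0.67  0.47  1.16  0.    1.57 -1.99]
```

```bash

python3 -m pendant '[[[2,4,-1],[0,-1.5,0],0.6],[[2.5,6,-0.5],[0,-1.5,0],0.6],[[2.5,6,0],[0,0,0],0.6],[[2.5,6,0],[0,0,0],0.6],[[2.5,6,0],[0,0,0],0.6],[[2.5,6,0],[0,0,0],0.6],[[2.5,6,0],[0,0,0],0.6],[[2.5,6,0],[0,0,0],0.6],[[2.5,6,0],[0,0,0],0.6],[[2.5,6,0],[0,0,0],0.6],[[2,4,0],[0,0,0],0.6],[[0,0,0],[0,0,0],0.6]]'
python3 -c "
from h import *
togo((.4815,.3405,.25),74.3)"
```

```text
time_s: 35.45
ee_pos: [0.4888, 0.2952, 0.2457]
tool_rot: [-0.463, -3.06, -0.045]
wrist_force: [0.9, -1.3, -0.2]
width: 0.0753
shift cm [ 2.05  4.11 -0.24]
turn deg [ 1.3 -2.9 -1.5]
pos [0.4888 0.2952 0.2457] jawyaw 72.8 z [-0.042  0.036 -0.998] w 0.0753 F [ 0.9 -1.3 -0.2] t 35.45 q [ 0.36  0.19  1.51  0.05  1.47 -0.91]
```

```bash

python3 -m pendant '[[[1.7,3.6,0],[1,-3,-1.5],0.6],[[0.3,0.6,1.5],[0,0,0],0.6],[[0,0,0],[0,0,0],0.6],[[0,0,0],[0,0,0],0.6]]'
python3 -c "
from h import *
togo((.483,.3405,.16),74.3)"
```

```text
time_s: 35.95
ee_pos: [0.4814, 0.3367, 0.2257]
tool_rot: [-0.444, -3.106, 0.008]
wrist_force: [0.3, 1.3, -0.3]
width: 0.0751
shift cm [-0.07  0.44  6.57]
turn deg [-0.3 -0.2 -0.6]
pos [0.4814 0.3367 0.2257] jawyaw 73.7 z [-0.005 -0.004 -1.   ] w 0.0751 F [ 0.3  1.3 -0.3] t 35.95 q [ 0.46  0.23  1.5  -0.    1.42 -0.82]
```

```bash

python3 -m pendant '[[[0,0.4,1.5],[0,0,-0.6],0.6],[[0,0,2.5],[0,0,0],0.6],[[0,0,2.2],[0,0,0],0.3],[[0,0,0],[0,0,0],0.3],[[0,0,0],[0,0,0],-0.2],[[0,0,0],[0,0,0],-0.4]]' 45
python3 -c "
from h import *
togo((.483,.3405,.16),74.3)"
```

```text
time_s: 36.7
ee_pos: [0.4853, 0.3368, 0.1615]
tool_rot: [-0.439, -3.108, 0.007]
wrist_force: [0.3, 0.5, 0.7]
width: 0.0447
shift cm [0.32 0.3  0.15]
turn deg [-0.3 -0.1 -0.4]
pos [0.4853 0.3368 0.1615] jawyaw 73.9 z [-0.003 -0.004 -1.   ] w 0.0447 F [0.3 0.5 0.7] t 36.7 q [ 0.46  0.29  1.56 -0.    1.29 -0.83]
```

```bash

python3 -m pendant '[[[0.2,0.3,0],[0,0,-0.4],-0.5],[[0,0,0],[0,0,0],-1],[[0,0,0],[0,0,0],-1],[[0,0,0],[0,0,0],-1]]' 45
python3 -m pendant '[[[0,0,-2],[0,0,0],-1],[[0,0,-4],[0,0,0],-1],[[0,0,-4],[0,0,0],-1],[[0,0,-4],[0,0,0],-1],[[0,0,0],[0,0,0],-1]]'
python3 -c "
from h import *
P=C-.045*B-.0439*A
print(P);togo((P[0],P[1],.28),43.4)"
```

```text
time_s: 37.2
ee_pos: [0.4851, 0.3412, 0.1635]
tool_rot: [0.427, 3.112, -0.003]
wrist_force: [0.1, 0.9, -1.0]
width: 0.0247
time_s: 37.83
ee_pos: [0.485, 0.3418, 0.3057]
tool_rot: [-0.427, -3.112, 0.002]
wrist_force: [0.6, 0.2, 0.3]
width: 0.0246
[ 0.5052623  -0.30251274]
shift cm [-19.29 -61.51   2.66]
turn deg [-0.1 -0.  31. ]
pos [0.485  0.3418 0.3057] jawyaw 74.4 z [-0.001 -0.001 -1.   ] w 0.0246 F [0.6 0.2 0.3] t 37.83 q [ 0.47  0.2   1.38 -0.    1.57 -0.83]
```

```bash

python3 -m pendant '[[[-1.5,-4,0],[0,0,0],-1],[[-1.8,-5.8,0],[0,0,0],-1],[[-1.8,-5.8,0],[0,0,0],-1],[[-1.8,-5.8,0],[0,0,0],-1],[[-1.8,-5.8,0],[0,0,0],-1],[[-1.8,-5.8,0],[0,0,0],-1],[[-1.8,-5.8,0],[0,0,0],-1],[[-1.8,-5.8,0],[0,0,0],-1],[[-1.8,-5.8,0],[0,0,0],-1],[[-1.8,-5.8,0],[0,0,0],-1],[[-1.5,-4,0],[0,0,0],-1],[[0,0,0],[0,0,0],-1]]'
python3 -m pendant '[[[0,0,0],[0,0,10.5],-1],[[0,0,0],[0,0,10.5],-1],[[0,0,0],[0,0,10],-1],[[0,0,0],[0,10,0],-1],[[0,0,0],[0,10,0],-1],[[0,0,0],[0,10,0],-1],[[0,0,0],[0,10,0],-1],[[0,0,0],[0,10,0],-1],[[0,0,0],[0,10,0],-1],[[0,0,0],[0,0,0],-1]]'
python3 -c "
from h import *
lay(-.045,.076,27)"
```

```text
time_s: 39.33
ee_pos: [0.4993, -0.3062, 0.2799]
tool_rot: [-0.418, -3.08, -0.006]
wrist_force: [-0.5, 0.6, -1.2]
width: 0.0248
time_s: 40.58
ee_pos: [0.4952, -0.2885, 0.2639]
tool_rot: [-0.818, -1.868, -0.499]
wrist_force: [0.1, 0.4, -1.8]
width: 0.025
lay shift [-17.68   0.11   6.53] turn [-0.4 -2.2 -1. ]
pos [ 0.4952 -0.2885  0.2639] tgt [ 0.5037 -0.3009  0.076 ] elev 24.8 w 0.02495355978152394 F [ 0.1  0.4 -1.8] q [-0.72  0.95  0.72  0.15  2.6  -1.39]
```

```bash

python3 -m pendant '[[[-4.2,0,1.2],[0,-1,-1],-1],[[-4.6,0,1.6],[0,0,0],-1],[[-4.4,0,1.6],[0,0,0],-1],[[-1.5,0,0.6],[0,0,0],-1],[[0,0,0],[0,0,0],-1],[[0,0,0],[0,0,0],-1]]'
python3 -c "
from h import *
lay(-.045,.076,27)
c,i=snap('wrist','w12')
c,i=snap('scene','s12')
cv2.imwrite('pics/s12c.png',cv2.resize(i[90:290,180:420],None,fx=3,fy=3))"
```

```text
time_s: 41.32
ee_pos: [0.5129, -0.3016, 0.119]
tool_rot: [-0.813, -1.926, -0.492]
wrist_force: [0.4, -0.7, -0.5]
width: 0.0245
lay shift [-3.49 -0.6   2.61] turn [-0.7  0.7  0.4]
pos [ 0.5129 -0.3016  0.119 ] tgt [ 0.5037 -0.3009  0.076 ] elev 27.7 w 0.024524200653332585 F [ 0.4 -0.7 -0.5] q [-0.72  1.12  0.68  0.11  2.42 -1.45]
```

View pics/w12.png

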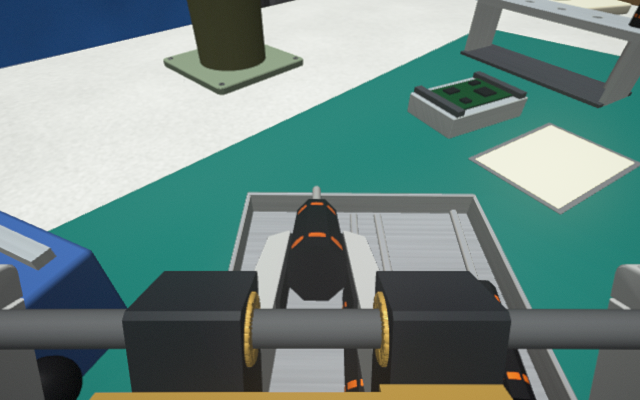

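View pics/s12c.png

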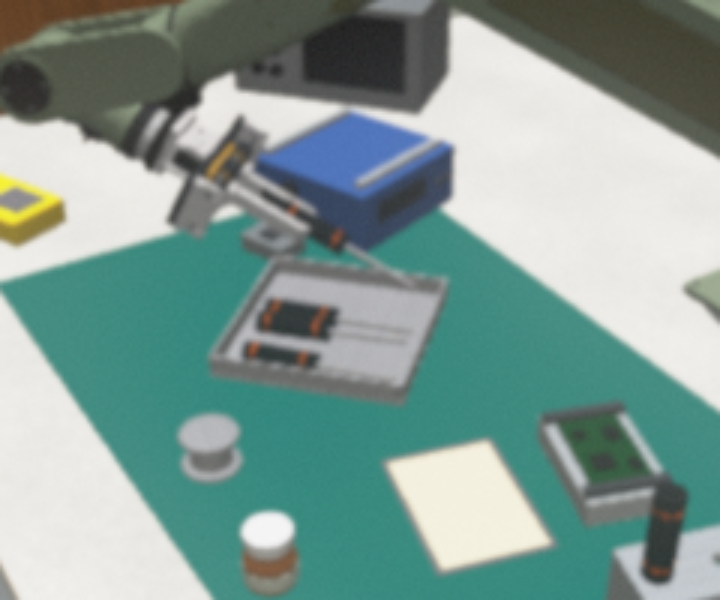

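```bash

python3 -c "
from h import *
w=calibration('wrist');t=calibration('top')
P=tri(t,(432.6,235.2),w,(57,382));print(P, proj(t,P),proj(w,P))
s,p,r=st();print('tool frame',r.T@(P-p))"
```

```text
[ 0.46852263 -0.41805274  0.09937918] [[431.41396397 235.17583736]] [[ 45.96840732 387.6779366 ]]
tool frame [-0.04174156 -0.11289017 -0.0370902 ]
```

```bash

python3 -m pendant '[[[-1.8,0,1.2],[0,0.7,0.4],-1],[[-1.5,0,0.8],[0,0,0],-1],[[0,0,0],[0,0,0],-1],[[0,0,0],[0,0,0],-1]]'
python3 -c "
from h import *
lay(-.045,.0745,27)
"
```

```text
time_s: 41.92
ee_pos: [0.5111, -0.3004, 0.0786]
tool_rot: [-0.817, -1.912, -0.491]
wrist_force: [-0.3, -0.5, -0.2]
width: 0.0245
lay shift [-0.15 -0.57  0.61] turn [-0.7  0.1 -0.1]
pos [ 0.5111 -0.3004  0.0786] tgt [ 0.5037 -0.3009  0.0745] elev 27.1 w 0.024526468753273276 F [-0.3 -0.5 -0.2] q [-0.72  1.18  0.68  0.11  2.38 -1.45]
```

```bash

python3 -m pendant '[[[-0.3,0,0.2],[0,0,0],-1],[[0,0,0],[0,0,0],-1],[[0,0,0],[0,0,0],-0.38],[[0,0,0],[0,0,0],-0.3],[[0,0,0],[0,0,0],-0.2],[[0,0,0],[0,0,0],-0.1],[[1.5,0,-3],[0,0,0],-0.1],[[3,0,-5],[0,0,0],-0.1],[[3,0,-5],[0,-8,0],0],[[3,0,-3],[0,-8,0],0.3],[[0,0,0],[0,0,0],0.3]]'
python3 -c "
from h import *
togo((.481,.3405,.16),74.3)
c,i=snap('wrist','w13')"
```

```text
time_s: 43.3
ee_pos: [0.5749, -0.365, 0.2443]
tool_rot: [-0.924, -2.167, -0.392]
wrist_force: [-0.7, 0.2, 0.4]
width: 0.0608
shift cm [33.16 42.31 47.4 ]
turn deg [ 12.  -45.9 -28.7]
pos [ 0.5749 -0.365   0.2443] jawyaw 44.0 z [-0.511  0.522 -0.683] w 0.0608 F [-0.7  0.2  0.4] t 43.3 q [-0.72  1.09  0.34  0.1   2.53 -1.43]
```

View pics/w13.png

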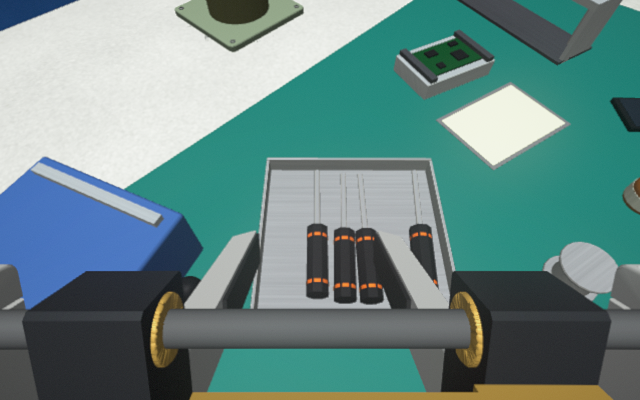

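```bash

python3 -m pendant '[[[0,0,-1],[0,-10,0],0.3],[[0,0,-1],[0,-10,0],0.3],[[0,0,-1],[0,-10,0],0.3],[[0,0,-1],[0,-10,0],0.3],[[0,0,0],[0,-8,0],0.3],[[0,0,-1],[0,0,-10.5],0.6],[[0,0,-1],[0,0,-10.5],0.6],[[0,0,-1],[0,0,-10.5],0.6],[[0,0,0],[0,0,0],0.6]]'
python3 -c "
from h import *
togo((.537,.325,.25),74.3)"
```

```text
time_s: 44.48
ee_pos: [0.5783, -0.3705, 0.2597]
tool_rot: [-0.376, -3.082, -0.019]
wrist_force: [0.5, -0.3, -0.1]
width: 0.0752
shift cm [20.68 66.5   2.27]
turn deg [ 0.4 -2.2  1.8]
pos [ 0.5783 -0.3705  0.2597] jawyaw 76.1 z [-0.035  0.017 -0.999] w 0.0752 F [ 0.5 -0.3 -0.1] t 44.48 q [-0.69  0.45  1.15 -0.01  1.59 -2.02]
```

```bash

python3 -m pendant '[[[1.5,4.5,0],[0,-1,0],0.6],[[1.9,6.2,0],[0,-1,1],0.6],[[1.9,6.2,0],[0,0,0.8],0.6],[[1.9,6.2,0],[0,0,0],0.6],[[1.9,6.2,0],[0,0,0],0.6],[[1.9,6.2,0],[0,0,0],0.6],[[1.9,6.2,0],[0,0,0],0.6],[[1.9,6.2,0],[0,0,0],0.6],[[1.9,6.2,0],[0,0,0],0.6],[[1.9,6.2,0],[0,0,0],0.6],[[1.6,4,0],[0,0,0],0.6],[[0,0,0],[0,0,0],0.6]]'
python3 -c "
from h import *
togo((.538,.325,.25),74.3)
c,i=snap('top','t6')
cv2.imwrite('pics/t6c.png',cv2.resize(i[170:290,320:480],None,fx=5,fy=5))"
```

```text
time_s: 45.98
ee_pos: [0.5565, 0.2887, 0.2422]
tool_rot: [-0.498, -3.052, -0.014]
wrist_force: [-0.3, -1.2, -0.7]
width: 0.0752
shift cm [ 2.94  2.86 -0.63]
turn deg [ 0.1 -2.9 -2.8]
pos [0.5565 0.2887 0.2422] jawyaw 71.5 z [-0.047  0.017 -0.999] w 0.0752 F [-0.3 -1.2 -0.7] t 45.98 q [ 0.32  0.32  1.35  0.03  1.51 -0.93]
```

View pics/t6c.png

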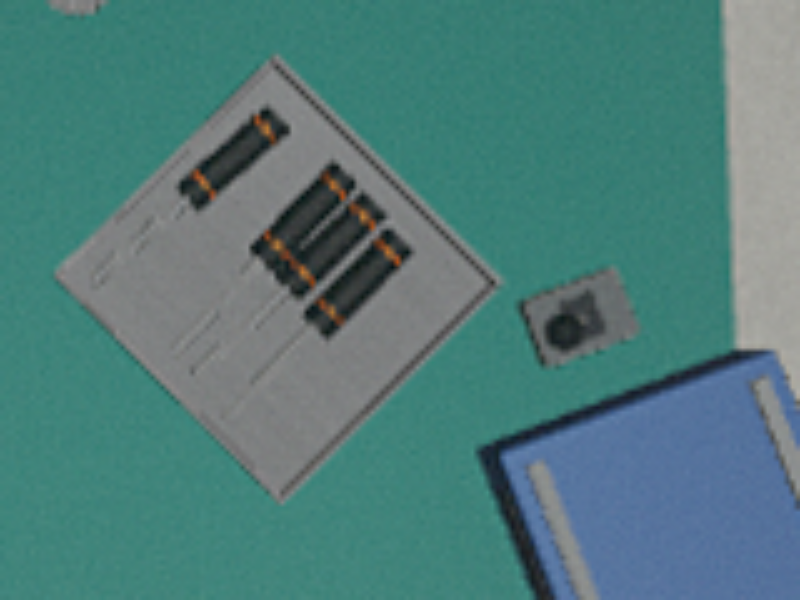

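```bash

python3 -c "
from h import *
meas([(270,112),(196,200),(342,175),(262,250),(400,245),(325,330)])"
python3 -m pendant '[[[1.6,1.6,0],[0,-1.5,-1.4],0.6],[[1.4,1.3,-0.6],[0,-1.5,-1.4],0.6],[[0,0,0],[0,0,0],0.6],[[0,0,0],[0,0,0],0.6]]'
python3 -c "
from h import *
togo((.538,.325,.16),74.3)"
```

```text
[ 0.625  -0.2382] s 0.0862 a -0.0794
[ 0.5637 -0.1844] s 0.0786 a 0.0018
[ 0.5794 -0.2877] s 0.019 a -0.084
[ 0.5276 -0.23  ] s 0.0211 a -0.0065
[ 0.5293 -0.327 ] s -0.0444 a -0.0782
[ 0.4706 -0.2726] s -0.0497 a 0.0016
time_s: 46.52
ee_pos: [0.537, 0.3193, 0.246]
tool_rot: [-0.444, -3.11, 0.009]
wrist_force: [0.5, -0.0, 0.1]
width: 0.0751
shift cm [0.06 0.62 8.6 ]
turn deg [-0.3  0.  -0.6]
pos [0.537  0.3193 0.246 ] jawyaw 73.7 z [-0.001 -0.005 -1.   ] w 0.0751 F [ 0.5 -0.   0.1] t 46.52 q [ 0.4   0.3   1.38 -0.    1.47 -0.89]
```

```bash

python3 -m pendant '[[[0,0.6,2],[0,0,-0.5],0.6],[[0,0,3.2],[0,0,0],0.6],[[0,0,3],[0,0,0],0.3],[[0,0,0],[0,0,0],0.3],[[0,0,0],[0,0,0],-0.2],[[0,0,0],[0,0,0],-0.4]]' 45
python3 -c "
from h import *
togo((.539,.325,.16),74.3)"
```

```text
time_s: 47.28
ee_pos: [0.5409, 0.3222, 0.159]
tool_rot: [-0.438, -3.111, 0.01]
wrist_force: [0.9, -0.1, -0.2]
width: 0.0445
shift cm [ 0.26  0.21 -0.1 ]
turn deg [-0.3  0.  -0.3]
pos [0.5409 0.3222 0.159 ] jawyaw 74.0 z [-0.001 -0.006 -1.   ] w 0.0445 F [ 0.9 -0.1 -0.2] t 47.27 q [ 0.4   0.37  1.46 -0.01  1.31 -0.89]
```

```bash

python3 -m pendant '[[[0.2,0.2,-0.1],[0,0,-0.3],-0.5],[[0,0,0],[0,0,0],-1],[[0,0,0],[0,0,0],-1],[[0,0,0],[0,0,0],-1]]' 45
python3 -m pendant '[[[0,0,-2],[0,0,0],-1],[[0,0,-4],[0,0,0],-1],[[0,0,-4],[0,0,0],-1],[[0,0,-4],[0,0,0],-1],[[0,0,0],[0,0,0],-1]]'
python3 -c "
from h import *
P=C+.051*B-.0439*A
print(P);togo((P[0],P[1],.28),43.4)"
```

```text
time_s: 47.78
ee_pos: [0.5409, 0.3257, 0.163]
tool_rot: [0.428, 3.108, -0.005]
wrist_force: [-0.2, 0.6, -1.1]
width: 0.0248
time_s: 48.4
ee_pos: [0.5413, 0.3269, 0.3127]
tool_rot: [0.428, 3.103, 0.0]
wrist_force: [0.0, 0.6, -0.5]
width: 0.025
[ 0.5750159  -0.23656074]
shift cm [-18.45 -53.34   3.35]
turn deg [ 0.2  0.5 30.9]
pos [0.5413 0.3269 0.3127] jawyaw 74.3 z [ 0.009 -0.001 -1.   ] w 0.025 F [ 0.   0.6 -0.5] t 48.4 q [ 0.41  0.27  1.27 -0.    1.59 -0.89]
```

```bash

python3 -m pendant '[[[-1.4,-4,0],[0,0,0],-1],[[-1.7,-5,0],[0,0,0],-1],[[-1.7,-5,0],[0,0,0],-1],[[-1.7,-5,0],[0,0,0],-1],[[-1.7,-5,0],[0,0,0],-1],[[-1.7,-5,0],[0,0,0],-1],[[-1.7,-5,0],[0,0,0],-1],[[-1.7,-5,0],[0,0,0],-1],[[-1.7,-5,0],[0,0,0],-1],[[-1.7,-5,0],[0,0,0],-1],[[-1.5,-4,0],[0,0,0],-1],[[0,0,0],[0,0,0],-1]]'
python3 -m pendant '[[[0,0,0],[0,0,10.5],-1],[[0,0,0],[0,0,10.5],-1],[[0,0,0],[0,0,10],-1],[[0,0,0],[0,10,0],-1],[[0,0,0],[0,10,0],-1],[[0,0,0],[0,10,0],-1],[[0,0,0],[0,10,0],-1],[[0,0,0],[0,10,0],-1],[[0,0,0],[0,10,0],-1],[[0,0,0],[0,2,0],-1],[[0,0,0],[0,0,0],-1]]'
python3 -c "
from h import *
lay(.051,.074,22)"
```

```text
time_s: 49.9
ee_pos: [0.5674, -0.248, 0.3001]
tool_rot: [-0.423, -3.102, -0.005]
wrist_force: [0.3, 0.8, -0.4]
width: 0.0249
time_s: 51.28
ee_pos: [0.5561, -0.2237, 0.2851]
tool_rot: [-0.819, -1.88, -0.518]
wrist_force: [-1.0, -0.7, -0.9]
width: 0.0247
lay shift [-20.18   0.53   6.71] turn [ 0.4  3.2 -0.2]
pos [ 0.5561 -0.2237  0.2851] tgt [ 0.5771 -0.2388  0.074 ] elev 25.2 w 0.0246723250283954 F [-1.  -0.7 -0.9] q [-0.62  0.98  0.63  0.37  2.63 -1.16]
```

```bash

python3 -m pendant '[[[-4.2,0,1.2],[0,0,0],-1],[[-4.7,0,1.5],[0,0,0],-1],[[-4.6,0,1.6],[0,0,0],-1],[[-3.3,0,1],[0,0,0],-1],[[0,0,0],[0,0,0],-1],[[0,0,0],[0,0,0],-1]]'
python3 -c "
from h import *
lay(.051,.072,22)
c,i=snap('wrist','w14')"
```

```text
time_s: 52.02
ee_pos: [0.5775, -0.241, 0.1293]
tool_rot: [-0.818, -1.914, -0.506]
wrist_force: [0.3, 0.0, -0.2]
width: 0.025
lay shift [-5.02  0.1   2.77] turn [-0.1  5.   0.3]
pos [ 0.5775 -0.241   0.1293] tgt [ 0.5771 -0.2388  0.072 ] elev 27.0 w 0.02503420071415312 F [ 0.3  0.  -0.2] q [-0.62  1.18  0.56  0.27  2.47 -1.27]
```

View pics/w14.png

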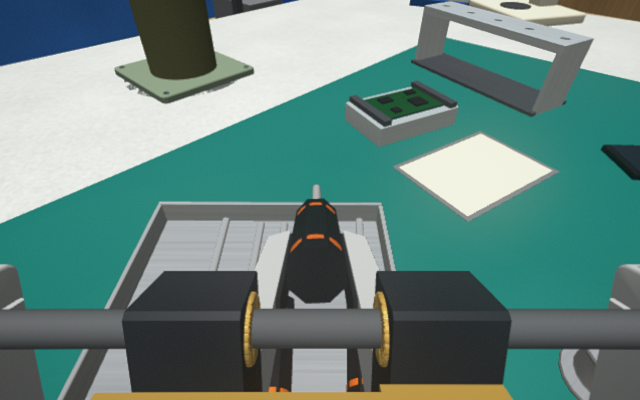

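```bash

python3 -m pendant '[[[-2.5,0,1.4],[0,2,0],-1],[[-2.3,0,1.2],[0,2,0],-1],[[0,0,0],[0,0,0],-1],[[0,0,0],[0,0,0],-1]]'
python3 -c "
from h import *
lay(.051,.064,22)
"
```

```text
time_s: 52.58
ee_pos: [0.5802, -0.2415, 0.0866]
tool_rot: [-0.793, -1.869, -0.525]
wrist_force: [-0.7, 0.0, -0.5]
width: 0.0246
lay shift [-1.9  -0.05  1.3 ] turn [-0.1  2.1  0.5]
pos [ 0.5802 -0.2415  0.0866] tgt [ 0.5771 -0.2388  0.064 ] elev 24.1 w 0.024634759282105307 F [-0.7  0.  -0.5] q [-0.62  1.28  0.49  0.29  2.49 -1.27]
```

```bash

python3 -m pendant '[[[-1,0,0.5],[0,1.5,0],-1],[[-0.9,0,0.4],[0,0,0],-1],[[0,0,0],[0,0,0],-1],[[0,0,0],[0,0,0],-1]]'
python3 -c "
from h import *
lay(.051,.063,22)
c,i=snap('wrist','w15')"
```

```text
time_s: 53.08
ee_pos: [0.5811, -0.2417, 0.0681]
tool_rot: [-0.784, -1.85, -0.533]
wrist_force: [0.1, -0.1, -0.5]
width: 0.0247
lay shift [-0.28 -0.09  0.65] turn [-0.1  0.8  0.6]
pos [ 0.5811 -0.2417  0.0681] tgt [ 0.5771 -0.2388  0.063 ] elev 22.9 w 0.024714404735137547 F [ 0.1 -0.1 -0.5] q [-0.62  1.33  0.46  0.29  2.5  -1.27]
```

View pics/w15.png

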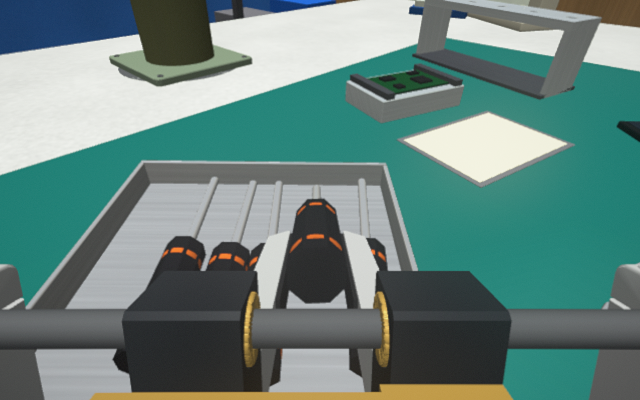

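Positioned between its neighbours (blade at (317,190), neighbours' shanks at (277,…) and (362,…)). Lower the last few mm and release.

```bash

python3 -m pendant '[[[-0.4,0,0.2],[0,0.5,0],-1],[[0,0,0],[0,0,0],-1],[[0,0,0],[0,0,0],-0.38],[[0,0,0],[0,0,0],-0.32],[[0,0,0],[0,0,0],-0.2],[[0,0,0],[0,0,0],-0.1],[[1.5,0,-3],[0,0,0],-0.1],[[3,0,-5],[0,0,0],-0.1],[[3,0,-5],[0,-8,0],0],[[3,0,-3],[0,-8,0],0.3],[[0,0,0],[0,0,0],0.3]]'
python3 -c "
from h import *
togo((.34,0.08,.25),74.3)
c,i=snap('wrist','w16')"
```

```text
time_s: 54.5
ee_pos: [0.6215, -0.2962, 0.2149]
tool_rot: [-0.908, -2.1, -0.447]
wrist_force: [-0.2, 0.3, 0.7]
width: 0.0606
shift cm [32.    5.08 34.2 ]
turn deg [ 14.5 -49.7 -28.9]
pos [ 0.6215 -0.2962  0.2149] jawyaw 43.0 z [-0.526  0.574 -0.627] w 0.0606 F [-0.2  0.3  0.7] t 54.5 q [-0.64  1.17  0.29  0.26  2.55 -1.24]
```

View pics/w16.png

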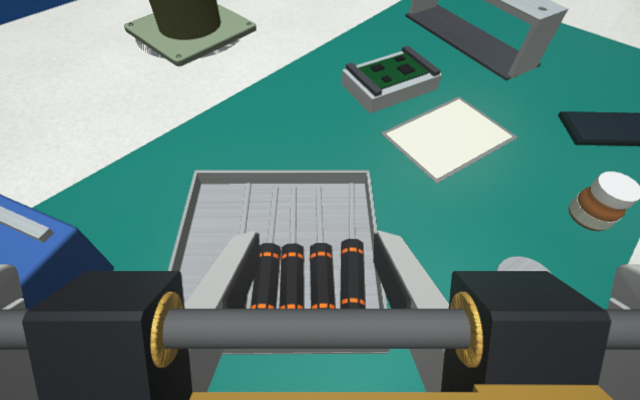

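```bash

python3 -m pendant '[[[0,0,-1],[0,-10,0],0],[[0,0,-1],[0,-10,0],0],[[0,0,-1],[0,-10,0],0],[[0,0,-1],[0,-10,0],0],[[0,0,0],[0,-10,0],0],[[0,0,-1],[0,0,10.5],0],[[0,0,-1],[0,0,10.5],0],[[0,0,-1],[0,0,10.5],0],[[0,0,0],[0,0,10.5],0],[[0,0,0],[0,0,10.5],0],[[0,0,0],[0,0,0],0]]'
python3 -c "
from h import *
togo((.386,-.06,.25),-17)
c,i=snap('top','t7')
cv2.imwrite('pics/t7c.png',cv2.resize(i[180:280,240:400],None,fx=5,fy=5))"
```

```text
time_s: 55.92
ee_pos: [0.6224, -0.3017, 0.2165]
tool_rot: [-2.352, -1.94, 0.02]
wrist_force: [-0.5, -0.2, -0.6]
width: 0.0473
shift cm [ 19.33 -27.94  -0.18]
turn deg [-4.7 -2.6  6. ]
pos [ 0.6224 -0.3017  0.2165] jawyaw -10.8 z [-0.069  0.063 -0.996] w 0.0473 F [-0.5 -0.2 -0.6] t 55.92 q [-0.58  0.52  1.13  0.01  1.58 -0.39]
```

View pics/t7c.png

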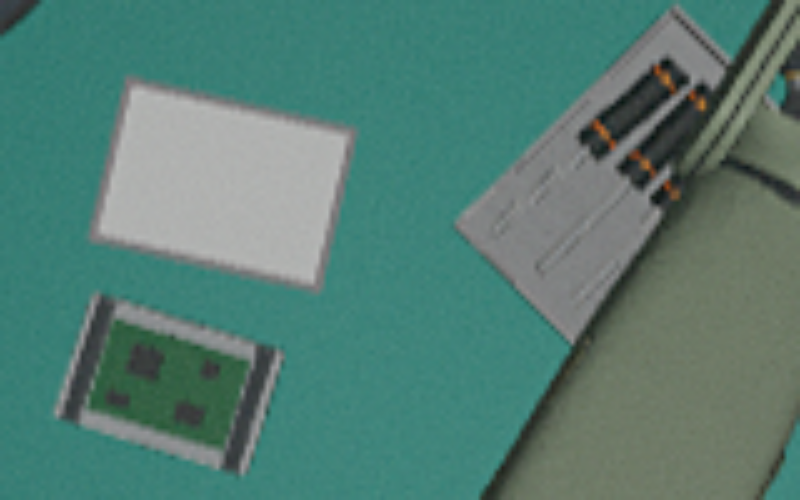

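```bash
cat >> h.py <<'E'
def quad(pts,o,f=5,z=.03,n=""):
    c=calibration("top");P=onz(c,[(o[0]+x/f-.4,o[1]+y/f-.4) for x,y in pts],z)[:,:2];e=np.roll(P,-1,0)-P
    print(n,"ctr",P.mean(0).round(4),"lens",np.hypot(*e.T).round(3),"angs",np.degrees(np.arctan2(e[:,1],e[:,0])).round(1));return P.mean(0)
E
python3 -c "
from h import *
f=quad([(97,293),(284,352),(243,475),(55,415)],(240,180),n='fix')
p=quad([(127,77),(357,130),(321,292),(90,240)],(240,180),z=.001,n='pad')
ey=np.array([np.cos(np.radians(76.2)),np.sin(np.radians(76.2))]);ex=np.array([ey[1],-ey[0]])
print((p-f)@ex,(p-f)@ey)
"
```

```text
fix ctr [0.4062 0.1168] lens [0.137 0.089 0.137 0.089] angs [-108.6  160.6   71.2  -19.7]
pad ctr [0.5452 0.0792] lens [0.168 0.118 0.168 0.119] angs [-104.1  166.4   76.2  -13.5]
0.14395014321415936 -0.003432439192440106
```

```bash

python3 -m pendant '[[[0,0,-1],[0,0,-10.5],0.8],[[0,0,-1],[0,0,-10.5],0.8],[[0,0,0],[0,0,-10.5],0.8],[[0,0,0],[0,0,-10.5],0.8],[[0,0,0],[0,0,-10.5],0.8],[[0,0,0],[0,0,-10.5],0.8],[[0,0,0],[0,0,-10.5],0.8],[[0,0,0],[0,0,-8.5],0.8],[[0,0,0],[0,0,0],0.8]]'
python3 -c "
from h import *
togo((.345,.138,.15),71)"
```

```text
time_s: 57.1
ee_pos: [0.6196, -0.2994, 0.2218]
tool_rot: [-0.435, -3.008, -0.101]
wrist_force: [0.0, 0.0, 0.3]
width: 0.0849
shift cm [37.61 33.66 13.09]
turn deg [ 2.8 -6.3  2.6]
pos [ 0.6196 -0.2994  0.2218] jawyaw 73.4 z [-0.09   0.08  -0.993] w 0.0849 F [0.  0.  0.3] t 57.1 q [-0.58  0.53  1.11  0.02  1.62 -1.87]
```

```bash

python3 -m pendant '[[[2.5,2.2,0],[2,-3,1.2],0.8],[[4.2,3.7,0],[0,-3,1.2],0.8],[[4.5,4,0],[0,0,0],0.8],[[4.5,4,0],[0,0,0],0.8],[[4.5,4,0],[0,0,0],0.8],[[4.5,4,0],[0,0,0],0.8],[[4.5,4,0],[0,0,0],0.8],[[4.5,4,0],[0,0,0],0.8],[[2.5,2.2,0],[0,0,0],0.8],[[0,0,0],[0,0,0],0.8],[[0,0,0],[0,0,0],0.8]]'
python3 -c "
from h import *
togo((.345,.138,.15),71)"
```

```text
time_s: 58.48
ee_pos: [0.3719, 0.1333, 0.2278]
tool_rot: [-0.538, -3.086, -0.029]
wrist_force: [-0.3, -0.8, 0.7]
width: 0.0848
shift cm [ 2.59 -0.6   7.8 ]
turn deg [ 1.  -0.7 -0.8]
pos [0.3719 0.1333 0.2278] jawyaw 70.2 z [-0.006  0.02  -1.   ] w 0.0848 F [-0.3 -0.8  0.7] t 58.48 q [ 0.11 -0.21  1.94  0.02  1.41 -1.12]
```

```bash

python3 -m pendant '[[[2.5,-0.6,0],[1,-0.7,-0.8],0.8],[[0,0,3],[0,0,0],0.8],[[0,0,3.5],[0,0,0],0.8],[[0,0,0],[0,0,0],0.8],[[0,0,0],[0,0,0],0.8]]'
python3 -c "
from h import *
togo((.345,.138,.026),71)
snap('wrist','w17')"
```

```text
time_s: 59.1
ee_pos: [0.3511, 0.1312, 0.1633]
tool_rot: [0.535, 3.092, -0.003]
wrist_force: [0.3, 0.1, 0.3]
width: 0.0846
shift cm [ 0.85  0.45 13.73]
turn deg [-0.1  0.2 -0.6]
pos [0.3511 0.1312 0.1633] jawyaw 70.4 z [ 0.003 -0.003 -1.   ] w 0.0846 F [0.3 0.1 0.3] t 59.1 q [ 0.13 -0.19  2.06 -0.    1.27 -1.1 ]
```

View pics/w17.png

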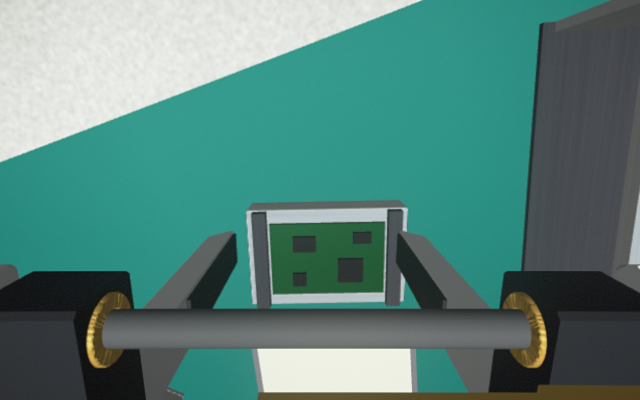

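```bash

python3 -c "
from h import *
c=calibration('wrist')
P=onz(c,[(248,209),(407,207),(403,304),(252,306)],.03)[:,:2];print(P);e=np.roll(P,-1,0)-P
print(P.mean(0),np.hypot(*e.T),np.degrees(np.arctan2(e[:,1],e[:,0])))
s,p,r=st()
print('projection of tip',proj(c,p+r[:,2]*.137),proj(c,(.345,.138,.03)))
"
```

```text
[[0.34047821 0.07212329]
 [0.38456168 0.20126819]
 [0.47193788 0.17212307]
 [0.42737426 0.04062835]]
[0.40608801 0.12153573] [0.13646156 0.09210884 0.13884084 0.09242756] [  71.15271897  -18.44658392 -108.7215426   160.0772642 ]
projection of tip [[316.71538688 197.32307932]] [[322.06823565 188.66774117]]
```

```bash

python3 -m pendant '[[[1.2,1,0],[0,0,-0.6],0.8],[[0,0,0],[0,0,0],0.8],[[0,0,4],[0,0,0],0.8],[[0,0,4],[0,0,0],0.8],[[0,0,0],[0,0,0],0.8]]'
python3 -c "
from h import *
togo((.343,.143,.027),71)"
```

```text
time_s: 59.78
ee_pos: [0.3517, 0.1442, 0.0885]
tool_rot: [0.518, 3.08, 0.002]
wrist_force: [-0.4, -0.4, 0.2]
width: 0.0846
shift cm [ 0.89 -0.42  6.13]
turn deg [ 0.3  1.  -0.1]
pos [0.3517 0.1442 0.0885] jawyaw 70.9 z [ 0.018 -0.001 -1.   ] w 0.0846 F [-0.4 -0.4  0.2] t 59.77 q [ 0.16 -0.07  2.13 -0.01  1.06 -1.07]
```

```bash

python3 -m pendant '[[[1.2,-0.3,0],[0,1,0],0.8],[[0,0,0],[0,0,0],0.8],[[0,0,2],[0,0,0],0.8],[[0.2,0,2],[0,0,0],0.8],[[0,0,1.2],[0,0,0],0.8],[[0,0,0],[0,0,0],0.8]]'
python3 -c "
from h import *
togo((.343,.143,.027),71)
snap('wrist','w18')"
```

```text
time_s: 60.52
ee_pos: [0.3459, 0.1474, 0.0437]
tool_rot: [0.518, 3.08, 0.017]
wrist_force: [-0.5, -1.6, -0.4]
width: 0.0847
shift cm [ 0.16 -0.54  1.66]
turn deg [ 0.8  0.9 -0.1]
pos [0.3459 0.1474 0.0437] jawyaw 70.9 z [ 0.02   0.008 -1.   ] w 0.0847 F [-0.5 -1.6 -0.4] t 60.52 q [ 0.17  0.01  2.18  0.01  0.93 -1.07]
```

View pics/w18.png

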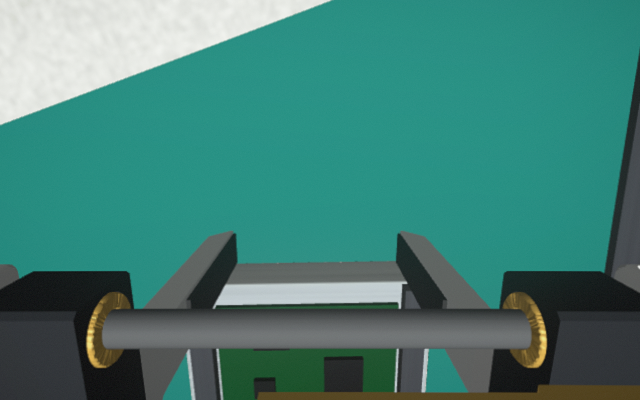

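```bash

python3 -m pendant '[[[0.4,-0.5,0.7],[0.8,0.9,0],0.8],[[0,0,0.8],[0,0,0],0.8],[[0,0,0],[0,0,0],0.8]]'
python3 -c "
from h import *
togo((.343,.143,.025),71)"
```

```text
time_s: 60.95
ee_pos: [0.3424, 0.1442, 0.0295]
tool_rot: [0.52, 3.095, 0.0]
wrist_force: [-0.4, 0.7, 0.5]
width: 0.0846
shift cm [-0.09 -0.09  0.45]
turn deg [ 0.   0.2 -0.1]
pos [0.3424 0.1442 0.0295] jawyaw 70.9 z [ 0.003 -0.    -1.   ] w 0.0846 F [-0.4  0.7  0.5] t 60.95 q [ 0.17  0.05  2.18 -0.    0.91 -1.07]
```

```bash

python3 -m pendant '[[[-0.8,0,0.4],[0,0,0],0.8],[[-1,0,0],[0,0,-1.5],0.8],[[-1.2,0,0],[0,0,-1.5],0.8],[[-1.2,0,0],[0,0,-1.5],0.8],[[-1.2,0,0],[0,0,-1],0.8],[[0,0,0],[0,0,0],0.8],[[0,0,0],[0,0,0],0.8]]'
python3 -c "
from h import *
togo((.494,.0914,.027),76.2)
snap('wrist','w19')"
```

```text
time_s: 61.82
ee_pos: [0.3918, 0.1274, 0.023]
tool_rot: [-0.367, -3.111, 0.002]
wrist_force: [-1.0, 0.4, -0.3]
width: 0.0846
shift cm [-10.77  -1.12  -0.49]
turn deg [-0.1 -0.5  0.3]
pos [0.3918 0.1274 0.023 ] jawyaw 76.5 z [-0.009 -0.    -1.   ] w 0.0846 F [-1.   0.4 -0.3] t 61.83 q [ 0.1   0.15  2.08  0.    0.92 -1.23]
```

View pics/w19.png

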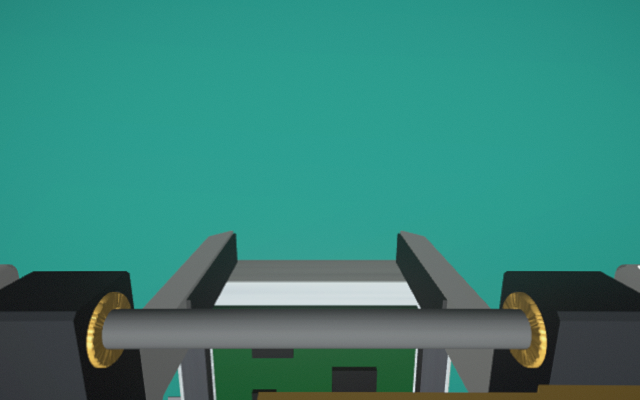

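```bash

python3 -m pendant '[[[-1,0,-0.3],[0,0,0],0.8],[[-1.2,0,0],[0,0,0],0.8],[[-1.2,0,0],[0,0,0],0.8],[[-1.2,0,0],[0,0,0],0.8],[[-1.2,0,0],[0,0,0],0.8],[[-1,0,0],[0,0,0],0.8],[[0,0,0],[0,0,0],0.8],[[0,0,0],[0,0,0],0.8]]'
python3 -c "
from h import *
togo((.494,.0914,.027),76.2)
c,i=snap('top','t8')
cv2.imwrite('pics/t8c.png',cv2.resize(i[180:280,240:400],None,fx=5,fy=5))"
```

```text
time_s: 62.88
ee_pos: [0.4611, 0.1106, 0.025]
tool_rot: [-0.367, -3.107, 0.002]
wrist_force: [-4.1, 2.0, 1.9]
width: 0.0848
shift cm [-3.64 -1.1  -0.24]
turn deg [-0.2 -0.7  0.3]
pos [0.4611 0.1106 0.025 ] jawyaw 76.5 z [-0.013  0.    -1.   ] w 0.0848 F [-4.1  2.   1.9] t 62.88 q [ 0.05  0.27  1.93  0.    0.96 -1.28]
```

View pics/t8c.png

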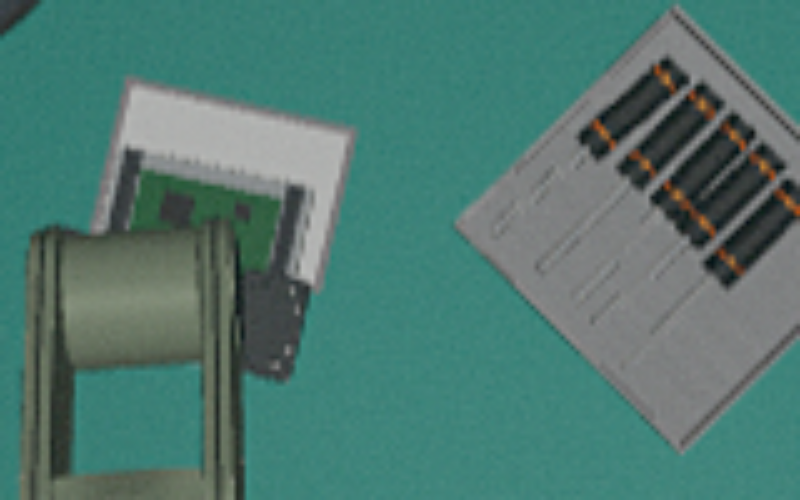

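```bash

python3 -c "
from h import *
c=calibration('top')
P=onz(c,[(240+x/5-.4,180+y/5-.4) for x,y in [(122,150),(314,190)]],.03)[:,:2]
p=np.array([.5454,.079]);ey=np.array([np.cos(np.radians(76.2)),np.sin(np.radians(76.2))]);ex=np.array([ey[1],-ey[0]])
for q in P: print((q-p)@ex,(q-p)@ey)
"
```

```text
0.006778891188409824 0.072721232441319
0.008940414390242875 -0.06431324625870884
```

```bash

python3 -m pendant '[[[-0.9,0,-0.1],[0,0,0.3],0.8],[[-0.9,0,0],[0,0,0],0.8],[[-0.9,0,0],[0,0,0],0.8],[[-0.7,0,0],[0,0,0],0.8],[[0,0,0],[0,0,0],0.8],[[0,0,0],[0,0,0],0.8]]'
python3 -c "
from h import *
togo((.494,.0914,.027),76.2)"
```

```text
time_s: 63.68
ee_pos: [0.4956, 0.1021, 0.0254]
tool_rot: [-0.375, -3.105, 0.003]
wrist_force: [-4.1, 0.4, 3.1]
width: 0.0844
shift cm [-0.1  -1.08 -0.16]
turn deg [-0.2 -0.8  0. ]
pos [0.4956 0.1021 0.0254] jawyaw 76.2 z [-0.014 -0.    -1.   ] w 0.0844 F [-4.1  0.4  3.1] t 63.67 q [ 0.03  0.32  1.85  0.    0.98 -1.3 ]
```

Back off, raise, look.

```bash

python3 -m pendant '[[[1.5,0,0],[0,0,0],0.8],[[2.5,0,0],[0,0,0],0.8],[[1,0,-3],[0,0,0],0.8],[[0,0,-5],[0,0,0],0.8],[[0,0,-5],[0,0,0],0.8],[[2,0,-5],[0,0,0],0.8],[[0,0,0],[0,0,0],0.8]]'
python3 -c "
from h import *
togo((.494,.0914,.027),76.2)
snap('wrist','w20')
c,i=snap('top','t9')
cv2.imwrite('pics/t9c.png',cv2.resize(i[180:280,240:400],None,fx=5,fy=5))"
```

```text
time_s: 64.55
ee_pos: [0.4253, 0.1199, 0.2112]
tool_rot: [-0.374, -3.114, 0.003]
wrist_force: [0.7, 0.2, -0.5]
width: 0.0851
shift cm [-7.44 -1.1  18.39]
turn deg [-0.1 -0.3  0.1]
pos [0.4253 0.1199 0.2112] jawyaw 76.3 z [-0.005 -0.001 -1.   ] w 0.0851 F [ 0.7  0.2 -0.5] t 64.55 q [ 0.08 -0.07  1.86 -0.    1.36 -1.25]
```

View pics/t9c.png

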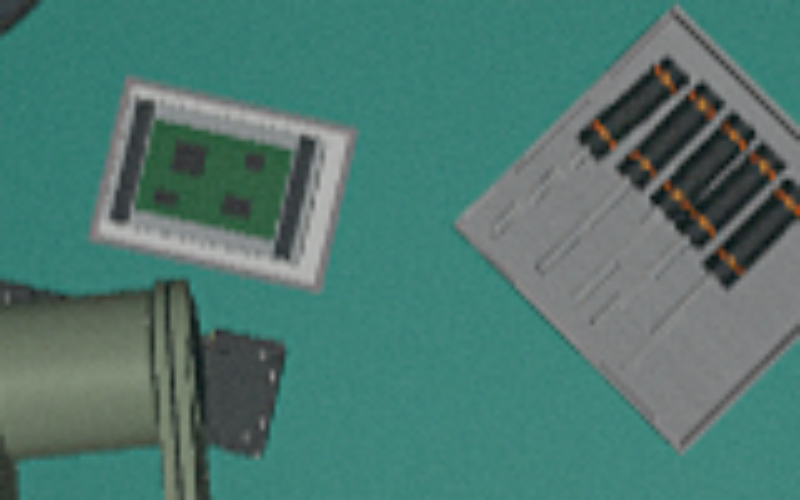

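View pics/w20.png

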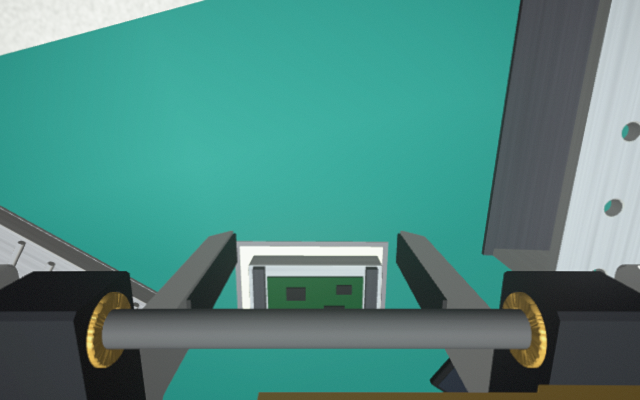

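```bash

python3 -c "
from h import *
q=quad([(147,120),(298,153),(277,240),(133,209)],(240,180),z=.034,n='board')
b1=quad([(138,98),(155,102),(127,223),(108,220)],(240,180),z=.038,n='bar1')
b2=quad([(299,136),(317,139),(292,260),(274,257)],(240,180),z=.038,n='bar2')
p=np.array([.5454,.079]);ey=np.array([np.cos(np.radians(76.2)),np.sin(np.radians(76.2))]);ex=np.array([ey[1],-ey[0]])
for v in (q,b1,b2,(b1+b2)/2): print((v-p)@ex,(v-p)@ey)
c=calibration('wrist')
P=onz(c,[(238,243),(387,243)],.001);Q=onz(c,[(250,265),(382,264)],.0)
print((P[:,:2]-p)@ex,(P[:,:2]-p)@ey);Q=onz(c,[(250,257),(381,256)],.030);print((Q[:,:2]-p)@ex,(Q[:,:2]-p)@ey)
"
```

```text
board ctr [0.5466 0.084 ] lens [0.108 0.062 0.103 0.063] angs [-103.5  165.5   76.7   -9.7]
bar1 ctr [0.5613 0.1403] lens [0.012 0.086 0.013 0.087] angs [-104.4  166.3   79.9  -14.5]
bar2 ctr [0.5331 0.0271] lens [0.013 0.086 0.013 0.086] angs [-100.6  167.4   79.4  -12.6]
-4.060888631482163e-05 0.005145904541740941
0.0007957134175634084 0.06332830347958941
0.00046413450263043244 -0.05330586710719635
0.0006299239600969192 0.005011218186196534
[-0.0641132  -0.06458272] [-0.07673532  0.0858315 ]
[-0.05941099 -0.06090305] [-0.05845507  0.07450002]
```

```bash

python3 -m pendant '[[[0,0,-2],[0,0,10.5],-1],[[0,0,-1],[0,0,10.5],-1],[[0,0,0],[0,0,10.5],-1],[[0,0,0],[0,0,10.5],-1],[[0,0,0],[0,0,10.5],-1],[[0,0,0],[0,0,4],-1],[[0,0,0],[0,0,0],-1]]'
python3 -c "
from h import *
togo((.458,-.389,.20),19.8)"
```

```text
time_s: 65.53
ee_pos: [0.4145, 0.1177, 0.2199]
tool_rot: [-1.822, -2.52, 0.046]
wrist_force: [0.3, 0.8, -0.1]
width: 0.0178
shift cm [-49.49 -11.67   2.07]
turn deg [-2.4 -0.5 -1.5]
pos [0.4145 0.1177 0.2199] jawyaw 18.3 z [-0.043 -0.005 -0.999] w 0.0178 F [ 0.3  0.8 -0.1] t 65.53 q [ 0.08 -0.08  1.84 -0.    1.42 -0.24]
```

```bash

python3 -m pendant '[[[-3.5,-0.8,0],[-2,0,-1.5],-1],[[-5.5,-1.3,0],[0,0,0],-1],[[-5.5,-1.3,0],[0,0,0],-1],[[-5.5,-1.3,0],[0,0,0],-1],[[-5.5,-1.3,0],[0,0,0],-1],[[-5.5,-1.3,0],[0,0,0],-1],[[-5.5,-1.3,0],[0,0,0],-1],[[-5.5,-1.3,0],[0,0,0],-1],[[-5,-1,0],[0,0,0],-1],[[0,0,0],[0,0,0],-1],[[0,0,0],[0,0,0],-1]]'
python3 -c "
from h import *
togo((.458,-.389,.20),19.8)
snap('wrist','w21')
c,i=snap('scene','s21')
cv2.imwrite('pics/s21c.png',cv2.resize(i[90:290,180:420],None,fx=3,fy=3))"
```

```text
time_s: 66.9
ee_pos: [0.4687, -0.3726, 0.1962]
tool_rot: [-1.764, -2.557, 0.0]
wrist_force: [-0.8, 0.9, -0.1]
width: 0.0002
shift cm [-1.14 -1.59 -0.39]
turn deg [-1.2 -1.6  1. ]
pos [ 0.4687 -0.3726  0.1962] jawyaw 20.8 z [-0.029  0.02  -0.999] w 0.0002 F [-0.8  0.9 -0.1] t 66.9 q [-0.81  0.3   1.48 -0.01  1.4  -1.17]
```

View pics/w21.png

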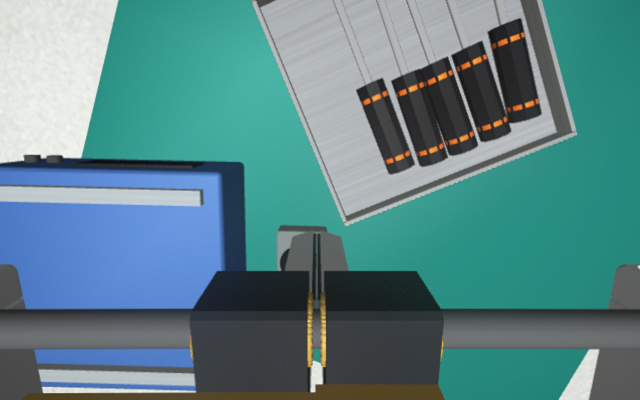

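View pics/s21c.png

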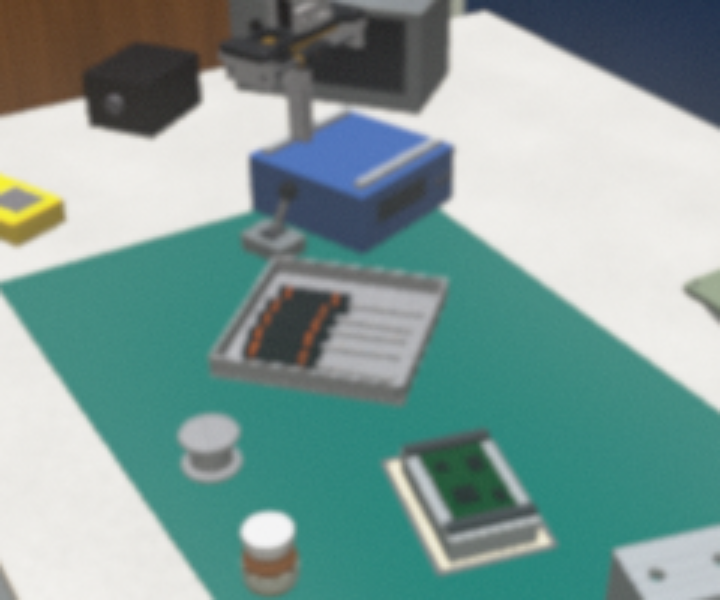

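```bash

python3 -c "
from h import *
t=calibration('top');c=calibration('scene')
P=tri(t,(432.6,235.2),c,(276.0,152.0));print(P,proj(t,P),proj(c,P))
d=np.array([.338,-.94]);b=np.array([.4764,-.4481]);r=P[:2]-b;print('along d',r@d,'perp',r@[.94,.338])
s,p,_=st();print('tcp rel tip along d',(p[:2]-P[:2])@d,'perp',(p[:2]-P[:2])@[.94,.338])"
```

```text
[ 0.4662577  -0.42037481  0.10081087] [[432.23102554 235.83777589]] [[275.33773321 151.93711599]]
along d -0.029489774887845457 perp -0.00016264843068954354
tcp rel tip along d -0.04449096851907496 perp 0.018796797882462378
```

```bash

python3 -m pendant '[[[0,-1.9,0],[-1.2,-1.6,1],-1],[[0,0,2],[0,0,0],-1],[[0,0,3],[0,0,0],-1],[[0,0,3],[0,0,0],-1],[[0,0,2],[0,0,0],-1],[[0,0,0],[0,0,0],-1],[[0,0,0],[0,0,0],-1]]'
python3 -c "
from h import *
s,p,r=st();P=np.array([.4663,-.4204,.1])
print('rel',(p[:2]-P[:2])@[.338,-.94],(p[:2]-P[:2])@[.94,.338])
togo((.4663-.338*.03,-.4204+.94*.03,.088),19.8)"
```

```text
time_s: 67.88
ee_pos: [0.4536, -0.37, 0.0987]
tool_rot: [1.784, 2.577, 0.0]
wrist_force: [0.1, 0.0, 0.0]
width: 0.0003
rel -0.05162491489285552 0.005131789474308544
shift cm [-2.16 -0.55  1.08]
turn deg [0.2 0.3 0.8]
pos [ 0.4536 -0.37    0.0987] jawyaw 20.6 z [ 0.006 -0.004 -1.   ] w 0.0003 F [0.1 0.  0. ] t 67.88 q [-0.83  0.35  1.63  0.    1.16 -1.19]
```

```bash

python3 -m pendant '[[[-1,-0.5,1],[0,0,0.8],-1],[[-1.2,0,0],[0,0,0],-1],[[-1.2,0,0],[0,0,0],-1],[[-1.2,0,0],[0,0,0],-1],[[-1.2,0,0],[0,0,0],-1],[[-1.2,0,0],[0,0,0],-1],[[0,0,0],[0,0,0],-1]]'
python3 -c "
from h import *
s,p,r=st();P=np.array([.4663,-.4204,.1])
print('rel',(p[:2]-P[:2])@[.338,-.94],(p[:2]-P[:2])@[.94,.338])
togo(xdir=19.8)
c,i=snap('scene','s22')
cv2.imwrite('pics/s22c.png',cv2.resize(i[90:220,220:380],None,fx=4.5,fy=4.5))"
```

```text
time_s: 68.75
ee_pos: [0.4758, -0.4447, 0.0918]
tool_rot: [1.801, 2.559, -0.001]
wrist_force: [0.0, -0.5, 0.4]
width: 0.0004
rel 0.025999596189460464 0.0006925078364713751
turn deg [ 0.4  0.6 -0.1]
pos [ 0.4758 -0.4447  0.0918] jawyaw 19.7 z [ 0.01  -0.008 -1.   ] w 0.0004 F [ 0.  -0.5  0.4] t 68.75 q [-0.89  0.48  1.46  0.    1.19 -1.23]
```

View pics/s22c.png

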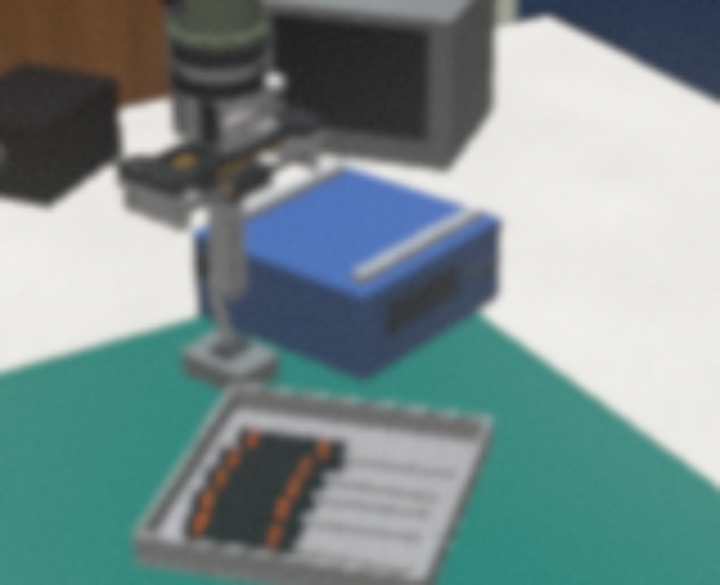

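```bash

python3 -m pendant '[[[-0.7,0,0],[0,0,0],-1],[[-0.7,0,0],[0,0,0],-1],[[0,0,0],[0,0,0],-1]]'; python3 -m pendant '[[[-0.5,0,0],[0,0,0],-1],[[0,0,0],[0,0,0],-1]]';python3 -m pendant '[[[-0.5,0,0],[0,0,0],-1],[[0,0,0],[0,0,0],-1]]'
python3 -c "
from h import *
s,p,r=st();P=np.array([.4663,-.4204,.1])
print('rel',(p[:2]-P[:2])@[.338,-.94],(p[:2]-P[:2])@[.94,.338])
togo(xdir=19.8)"
```

```text
time_s: 69.18
ee_pos: [0.4802, -0.4569, 0.0911]
tool_rot: [1.801, 2.562, 0.0]
wrist_force: [-1.1, 0.9, 0.0]
width: 0.0003
time_s: 69.42
ee_pos: [0.482, -0.4617, 0.0912]
tool_rot: [1.801, 2.562, 0.0]
wrist_force: [-0.1, 0.4, -0.7]
width: 0.0008
time_s: 69.68
ee_pos: [0.4824, -0.4625, 0.0909]
tool_rot: [1.806, 2.57, 0.008]
wrist_force: [-1.2, 0.5, -0.2]
width: 0.0003
rel 0.04500881871274164 0.0008858796573617111
turn deg [ 0.3 -0.1  0. ]
pos [ 0.4824 -0.4625  0.0909] jawyaw 19.8 z [ 0.003  0.004 -1.   ] w 0.0003 F [-1.2  0.5 -0.2] t 69.67 q [-0.9   0.52  1.4   0.01  1.22 -1.24]
```

```bash

python3 -m pendant '[[[-0.5,0,0],[0,0,0],-1],[[0,0,0],[0,0,0],-1]]';python3 -m pendant '[[[-0.6,0,0],[0,0,0],-1]]'
python3 -c "
from h import *
s,p,r=st();P=np.array([.4663,-.4204,.1])
print('rel',(p[:2]-P[:2])@[.338,-.94],s['wrist_force'])
c,i=snap('scene','s23')
cv2.imwrite('pics/s23c.png',cv2.resize(i[90:220,220:380],None,fx=4.5,fy=4.5))"
```

```text
time_s: 69.92
ee_pos: [0.4825, -0.4625, 0.091]
tool_rot: [-1.799, -2.563, -0.017]
wrist_force: [-0.8, 0.5, 2.0]
width: 0.0006
time_s: 70.05
ee_pos: [0.4828, -0.4634, 0.0907]
tool_rot: [-1.792, -2.555, -0.026]
wrist_force: [-8.4, 18.5, 13.5]
width: 0.0006
rel 0.04601657609119093 [-8.41285779 18.5402567  13.46488953]
```

View pics/s23c.png

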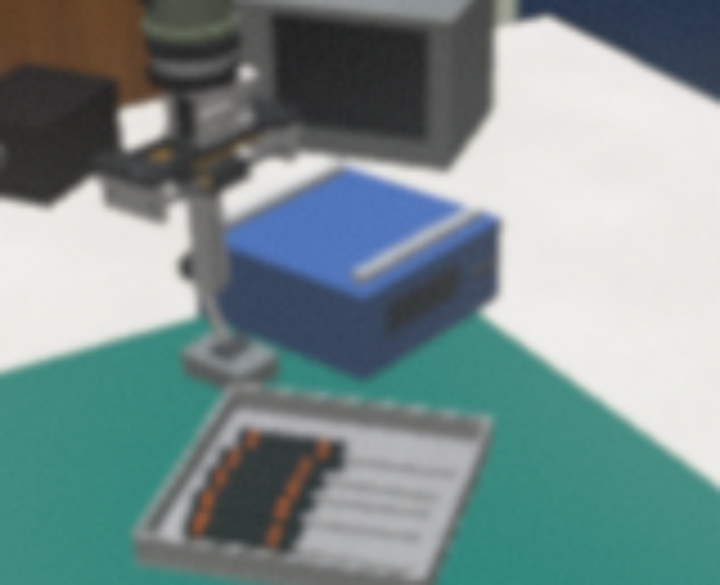

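```bash

python3 -m pendant '[[[1,0,0],[0,0,0],-1],[[3,0,0],[0,0,0],-1],[[2,0,-4],[0,0,0],-1],[[0,0,-5],[0,0,0],-1],[[3,0,-5],[0,0,0],-1],[[5,0,-3],[0,0,0],-1],[[5.5,0,0],[0,0,0],-1],[[5.5,0,0],[0,0,0],-1],[[5.5,0,0],[0,0,0],-1],[[5.5,0,0],[0,0,0],-1],[[5.5,0,0],[0,0,0],-1],[[0,0,0],[0,0,0],-1]]'
python3 -c "
from h import *
togo(xdir=19.8)
c,i=snap('scene','s24')
cv2.imwrite('pics/s24c.png',cv2.resize(i[110:310,210:450],None,fx=3.2,fy=3))
c,i=snap('top','t10')
cv2.imwrite('pics/t10c.png',cv2.resize(i[140:310,165:505],None,fx=2.3,fy=2.3))"
```

```text
time_s: 71.6
ee_pos: [0.3454, -0.076, 0.2754]
tool_rot: [1.801, 2.554, 0.017]
wrist_force: [0.8, -0.9, -0.7]
width: 0.0005
turn deg [ 1.   0.4 -0.2]
pos [ 0.3454 -0.076   0.2754] jawyaw 19.6 z [ 0.02  -0.001 -1.   ] w 0.0005 F [ 0.8 -0.9 -0.7] t 71.6 q [-0.47 -0.36  1.95  0.01  1.53 -0.81]
```

View pics/s24c.png

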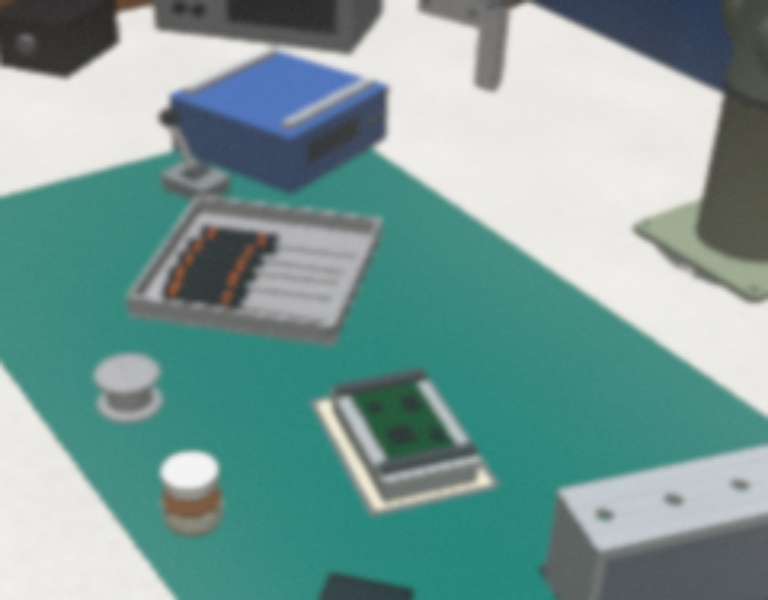

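View pics/t10c.png

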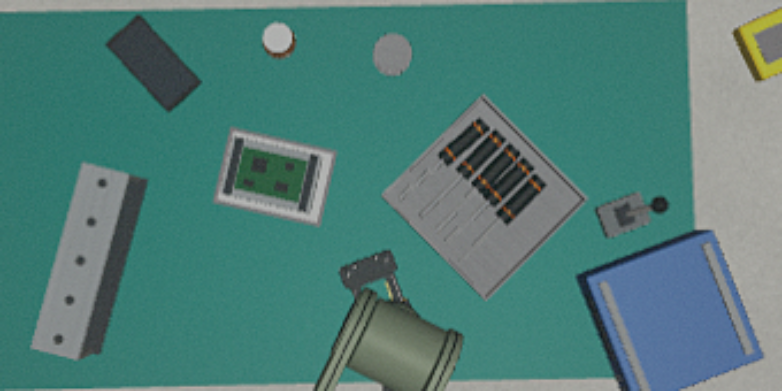

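```bash

python3 -c "
from h import *
t=calibration('top');c=calibration('scene')
P=tri(t,(450.7,228.7),c,(262.6,148.8));print(P,proj(t,P),proj(c,P))
r=P[:2]-np.array([.4764,-.4481]);print(r@[.338,-.94],r@[.94,.338])
a=cv2.imread('pics/t10.png')
cv2.imwrite('pics/t10d.png',cv2.resize(a[200:260,405:485],None,fx=8,fy=8,interpolation=cv2.INTER_CUBIC))"
```

```text
[ 0.48830061 -0.48435589  0.09232009] [[450.56621477 228.94124645]] [[262.3569491 148.774833 ]]
0.038102944798019504 -0.001067919803646783
```

View pics/t10d.png

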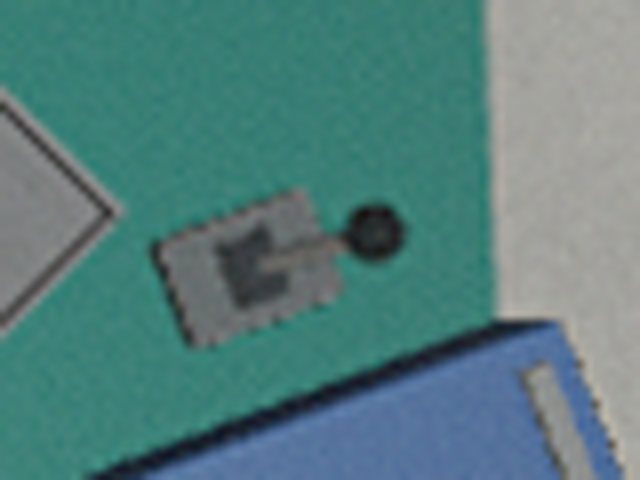

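```bash
python3 -c "
from bench import manip
print(manip.hand_in())"
```

```text
the job is handed in; nothing more can be done
None
```

I finished the bench set-up and handed it in at about 72 s of simulated time, with the arm raised clear of everything. The hand-in gives no verdict, so what follows is from my own last checks.

- **Screwdrivers:** All five are out of the rack and lying flat in the steel tray, with handles side by side and none on top of another. The second one rolled about 35 mm after I released it. I placed the others around it, and two handles now touch.
- **Board fixture:** It had been knocked about 55 mm towards +y before I got to it, so I measured it again. I then pushed it along the bench with the open fingers and never lifted it. It lies wholly on the pad, about 5 mm off centre along the pad's long side, which leaves roughly 10 mm of margin there. It was within about 1° of square.
- **Power supply:** I pushed the toggle last, until it stopped moving and the wrist force rose to about 25 N. The end of the lever moved about 67 mm. That is less than the 77 mm I would expect for an 80 mm lever swinging 1.0 rad. It would fit if the hinge-to-tip length is nearer 70 mm, so I judged it fully over from the hard stop.
- **Spool, jar and phone:** I never touched them, and they look unmoved in the last top view.

During the tilted releases, two joints read at the edge of their allowed range (2.63 and 0.23 rad). I saw no reading beyond it.

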